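# Seat the keyed tube block in the bench mixer and close its catch

## Task

Pick up the aluminium tube block by its fin and put it into the mixer's pocket with its key towards the keyway, feeling gently about, without forcing it, until it drops fully home in the seat. Then, leaving the block seated, swing the steel catch fully shut over it and let go of everything. Leave the bottle, the tip box and the timer where they are.

Things in the scene. Friction and masses are not known exactly. Their poses are not given: they have to be found in the camera images.
- block: Loose aluminium tube block, 0.25 to 0.45 kg: body 70 (x) x 50 (y) x 30 (z) mm with eight dark wells on top, a key on its -x end and an upright black fin on top. Origin at the centre of the body's underside, key not counted; z up, x lengthwise, away from the key. It starts upright on the bench.
- key (a point): Top of the key's outer end: the key stands 7 mm out of the middle of the block's -x end (to block x = -42 mm), 10 mm wide in y, over the full 30 mm body height.
- fin (a point): Middle of the top of the block's fin, 66 mm above the block's underside. The fin is 30 (x) x 12 (y) x 36 (z) mm, centred on the body's top; grip it across y.
- mixer: Bench mixer fixed to the bench: white and blue housing, x -100..120, y -100..90 mm in its own frame, flat top 58 mm above the bench. Origin on the bench under the pocket's nominal centre; z up. Pressing the block against the mixer with more than 35 N before it is home damages it.
- pocket (a point): Nominal centre of the loose rectangular pocket in the mixer's top, level with the top (58 mm above the bench). Pocket: mixer x -51..44, y -34..34 mm, 14 mm deep, room for the block to shift about 9 mm each way.
- pocket_floor (a point): Nominal centre of the pocket's floor, 44 mm above the bench: a grey frame, square to the mixer, with the seat opening in it. The frame is adjustable: the opening's true centre is anywhere up to 5.5 mm in mixer x and up to 5.5 mm in mixer y from this point (not shown in any pose); light loads do not move it.
- seat_floor (a point): Nominal centre of the seat's floor, 30 mm above the bench. Seat opening: 73 (x) x 53 (y) mm plus a keyway 14 mm wide at its -x end, to 45 mm from its centre, so the block has 1.5 mm play each side. Once in line it drops 14 mm from the grey frame: home is the block's origin 30 mm above the mixer's, x axes parallel.
- catch (a joint): Angle (rad) of the steel catch on a vertical pivot. 0: bar along mixer +x, clear of the pocket; grows anticlockwise seen from above to the stop at 1.6 = shut, bar along mixer +y over the +x end of the seated block, beside the fin. Starts at 0 to 0.35 and stays where left. Bar 80 mm long, 10 wide, 63 to 71 mm above the bench (seated block's body top: 60 mm).
- catch_pivot (a point): Pivot of the catch, mixer x 31, y -75 mm, 63 mm above the bench.
- catch_knob (a point): Top centre of the upright round black knob on the catch, 14 mm diameter, 30 mm tall (71 to 101 mm above the bench), 35 mm from the pivot along the bar. It takes about 1.5 N to move.
- bottle: Bystander: amber bottle, 60 mm diameter, 130 mm tall; origin at the centre of its underside.
- tipbox: Bystander: closed tip box, 87 x 122 x 63 mm; origin at the centre of its underside.
- timer: Bystander: flat pale bench timer, 60 x 90 x 18 mm; origin at the centre of its underside.
There are look-alikes about, which are no part of the job. Several things look just like the block: the one meant starts nearest to the robot's base.

How it is judged:
By the outcome, as a careful person would: the job done as asked, in the order asked, and still so for the second after the job is handed in, with the robot touching nothing.
It also fails if it takes over 67 s, if anything falls off the work surface, if the arm or the gripper's body presses on something with over 40 N, if the wrist force passes 120 N, or if a joint passes its speed limit or range.

## Robot

A 6-joint arm with a two-finger parallel gripper is mounted at the origin on the work surface. World frame = base frame: x ahead of the robot, y to its left, z up, the work surface at z = 0. Lengths are in mm, angles in rad, forces in N, time in s.
With the tool pointing down it reaches from about 325 to 775 mm from the base axis. Payload 9.3 kg.
Tool frame: the origin (TCP) lies at the very end of the fingers, on their centre line; the grasp point (between the pads) lies 19 mm behind it; z points along the fingers, x is the direction in which the jaws open and shut, and the axes are right-handed (so a half turn about z gives the same grasp; the last joint's range is limited). The gripper opens to 85 mm and grips with 20 to 120 N. Pads are 22 mm wide; open, the fingers measure 114 mm over their backs; the gripper's body (76 mm by 85 mm) begins 54 mm behind the grasp point. The pads swing forward as they close: fully open they stand 13 mm farther back than shut.
Start: joints at [1.126, 0.259, 0.021, 1.334, 0, 1.418], TCP at [158.223, 526.747, 198.979] pointing down, gripper open.
Joint ranges: [-3.04, 3.04], [-0.91, 1.82], [-1.04, 1.36], [-1.92, 1.95], [-1.52, 1.45], [-3.14, 3.14]. Speed limits (rad/s): [2.22, 2.22, 2.79, 3.14, 3.14, 3.14].

## Interface

Orientations are given as a unit quaternion [w, x, y, z].
In Python, from plant import monitor, cams, ticket gives the robot as it stands. The module is installed in compiled form; this text tells all that it offers.
- The arm moves only by the tool send_rows, never from a script. Its argument "rows" is a list of rows, each a list of 3 entries, a list of its own where there are three numbers: the shift along the tool's x, y, z in mm, then the turn, a rotation vector about the tool's x, y, z in degrees, then the gripper command: -1 is fully open, 1 is shut, values between are in proportion. In form: [[[dx, dy, dz], [ax, ay, az], claw], ...]. A call has 1 to 12 rows; each row is the pose to reach, as a shift and turn from the pose commanded when the call began, along the tool's axes at that moment; what a row does not reach only later rows make up. A row lasts 1/8 s, in which the tool goes at most 62.5 mm and 10.7 degrees, less where a joint would pass 70% of its speed; a pose out of reach is approached as far as the arm can. A call with a gripper value outside its range is refused whole. The fingers move at their own pace and stop on an object; "squeeze" is the grip in N (left out, the last holds). Time passes only in rows, so rows that repeat a pose let the fingers close. It gives the time, the measured TCP pose, the force and the opening at its end, in the units of the state.
- monitor.state(): the state, without advancing time (a new reading comes with each control period).
- cams.read_camera(name): name is "scene" or "top" or "wrist"; returns a dict with "color" (400x640x3 uint8, red, green, blue), "camera_matrix" (3x3 intrinsics, pixels), "distortion" ([k1, k2, p1, p2, k3] as OpenCV has them; the pictures are not rectified), "R" (3x3) and "t" (3): a world point X has camera coordinates R X + t. Camera axes: x right, y down, z forward; pixel columns grow to the right and rows downward; lengths in mm; the calibration is good to about 2 mm. A picture is of the moment at which its call begins. There is no depth.
- ticket.hand_in(): hands the job in, once; it reports no verdict.
The state is a dict: "t": time; "q": joint angles; "qvel": joint speeds; "effort": joint torques, N m; "eef_pos": TCP position; "ee_rot": TCP orientation; "ft_force": force on the tool from outside, world axes, zero at the start; "torque": the same for the moment, N m; "width": opening from 0.0 (shut) to 1.0 (fully open).
Only numpy, scipy, OpenCV 4.12 (cv2) and the standard library are available. Lean on these libraries where they do the work, as an engineer would, in place of code of your own. Each camera call takes 0.05 s, during which the arm holds its last target.

## Working session

There is one attempt and no reset: what is moved stays moved. The work goes in short steps, Python scripts to look and compute and a tool call to move; the robot and the scene stay as the last step left them, time stands still between calls to the robot, and variables do not carry over. Pictures are saved under pics/ and viewed, and the job is handed in when it is done.

Besides the shell and the picture viewer there is one more tool, called after ">>>" by a JSON object that holds its "name" and its "arguments", one argument or row to a line. send_rows: Moves the arm, as the interface text tells. Its arguments: {"type":"object","properties":{"rows":{"type":"array","items":{"type":"array"}},"squeeze":{"type":"number"}},"required":["rows"]}

```bash
mkdir -p pics; cat > h.py <<'E'
import numpy as np, cv2
from plant import monitor, cams, ticket
def grab(n,f):
    c=cams.read_camera(n); cv2.imwrite(f'pics/{f}.png',c['color'][:,:,::-1]); np.savez(f'{f}.npz',**{k:np.array(v) for k,v in c.items()}); return c
def load(f): return dict(np.load(f'{f}.npz'))
def ray(c,uv):
    p=cv2.undistortPoints(np.array([[uv]],float),np.array(c['camera_matrix'],float),np.array(c['distortion'],float))[0,0]
    R=np.array(c['R']);t=np.array(c['t']).ravel(); return -R.T@t, R.T@np.array([p[0],p[1],1])
def onz(c,uv,z):
    o,d=ray(c,uv); return o+d*(z-o[2])/d[2]
def proj(c,X):
    R=np.array(c['R']);t=np.array(c['t']).ravel()
    return cv2.projectPoints(np.array(X,float).reshape(-1,3),cv2.Rodrigues(R)[0],t,np.array(c['camera_matrix'],float),np.array(c['distortion'],float))[0][:,0]
E
python3 - <<'E'
from h import *
for n in ['scene','top','wrist']: 
    c=grab(n,n+'0'); print(n,-np.array(c['R']).T@np.array(c['t']).ravel())
print(monitor.state())
E
```

```text
scene [1164.6294562   148.67950397  820.89930424]
top [ 420.54955952 -111.36241586  945.46711678]
wrist [ 81.67558276 550.02322752 374.30718573]
{'t': 0.15, 'q': array([1.12642780e+00, 2.59029799e-01, 2.09515586e-02, 1.33367861e+00,
       6.11127977e-06, 1.41815610e+00]), 'qvel': array([-8.92200033e-04, -1.66088082e-03,  2.10239973e-03, -2.15605071e-05,
       -1.95264803e-03,  3.51069643e-04]), 'effort': array([ 2.61283109e-03, -5.55971324e+01,  3.44661176e+01,  1.13510404e-02,
       -1.11228264e-04,  2.17012098e-05]), 'eef_pos': array([158.10720268, 526.54247272, 198.52911307]), 'ee_rot': array([ 2.22006126e-04,  8.02373864e-01,  5.96821541e-01, -4.25881203e-04]), 'ft_force': array([0.0538886 , 0.93923905, 0.4482114 ]), 'torque': array([-0.05248911, -0.01197276,  0.01541393]), 'width': 1.0001448608190968}
```

View pics/top0.png

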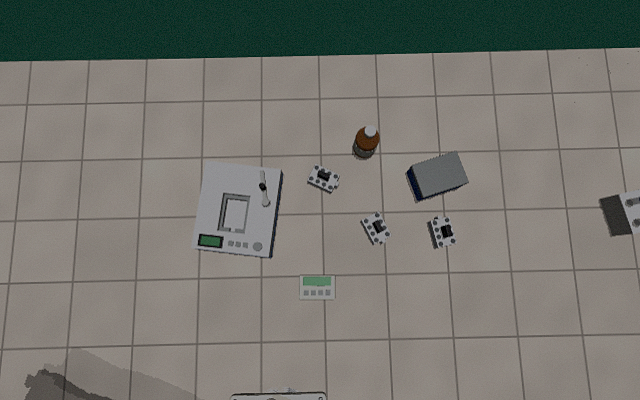

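View pics/scene0.png

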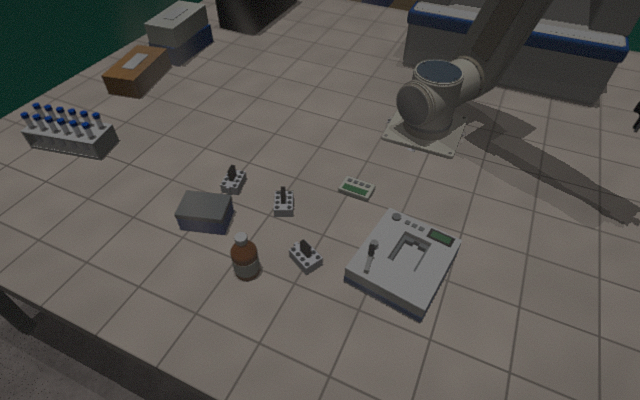

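View pics/wrist0.png

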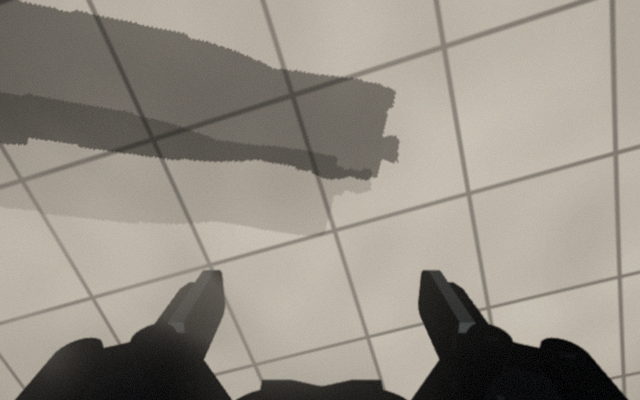

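Three block look-alikes appear in the top picture, at (323,178), (375,228) and (443,232). I'll compute each one's distance from the base and check enlarged crops.

```bash
python3 - <<'E'
from h import *
t=load('top0'); s=load('scene0')
for uv in [(323,178),(375,228),(443,232)]:
    p=onz(t,uv,30); print(uv,p.round(1),np.hypot(*p[:2]).round(1), proj(s,p).round())
for uv in [(235,213),(264,187),(365,152),(437,176),(317,287),(202,162),(282,170),(272,257),(193,248)]: print(uv,onz(t,uv,58).round(1))
a=cv2.imread('pics/top0.png'); 
b=cv2.resize(a[150:280,300:470],None,fx=4.5,fy=4.5,interpolation=cv2.INTER_CUBIC); b=cv2.convertScaleAbs(b,alpha=1.2);cv2.imwrite('pics/c1.png',b)
b=cv2.resize(a[150:270,180:300],None,fx=5,fy=5,interpolation=cv2.INTER_CUBIC); cv2.imwrite('pics/c2.png',b)
a=cv2.imread('pics/scene0.png'); 
b=cv2.resize(a[150:280,210:370],None,fx=4.5,fy=4.5,interpolation=cv2.INTER_CUBIC); cv2.imwrite('pics/c3.png',b)
b=cv2.resize(a[195:325,330:480],None,fx=4.5,fy=4.5,interpolation=cv2.INTER_CUBIC); cv2.imwrite('pics/c4.png',b)
E
```

```text
(323, 178) [ 640.  -122.1   30. ] 651.5 [[306. 252.]]
(375, 228) [ 507.9 -249.7   30. ] 565.9 [[285. 199.]]
(443, 232) [ 493.7 -419.7   30. ] 648.0 [[234. 177.]]
(235, 213) [550.5  96.4  58. ]
(264, 187) [613.9  25.2  58. ]
(365, 152) [ 697.6 -229.2   58. ]
(437, 176) [ 631.3 -405.6   58. ]
(317, 287) [ 367.6 -100.8   58. ]
(202, 162) [681.7 180.3  58. ]
(282, 170) [656.2 -19.9  58. ]
(272, 257) [441.1   6.1  58. ]
(193, 248) [467.4 197.   58. ]
```

View pics/c1.png

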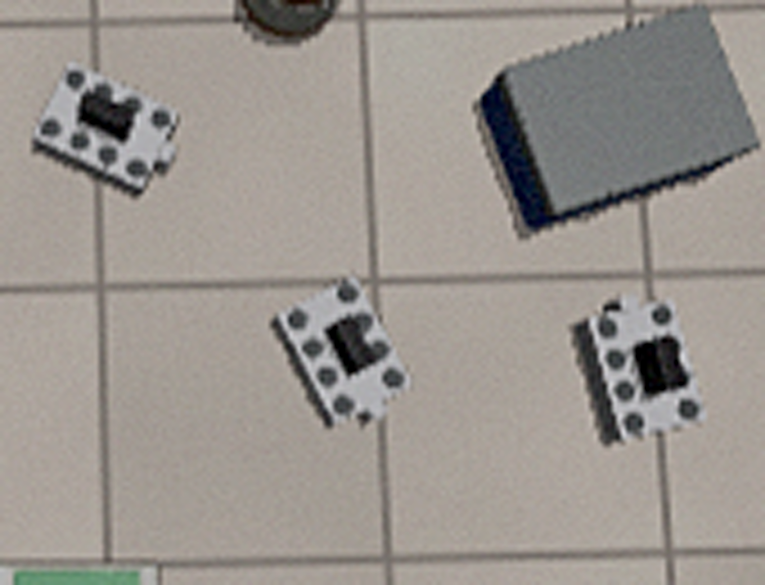

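View pics/c2.png

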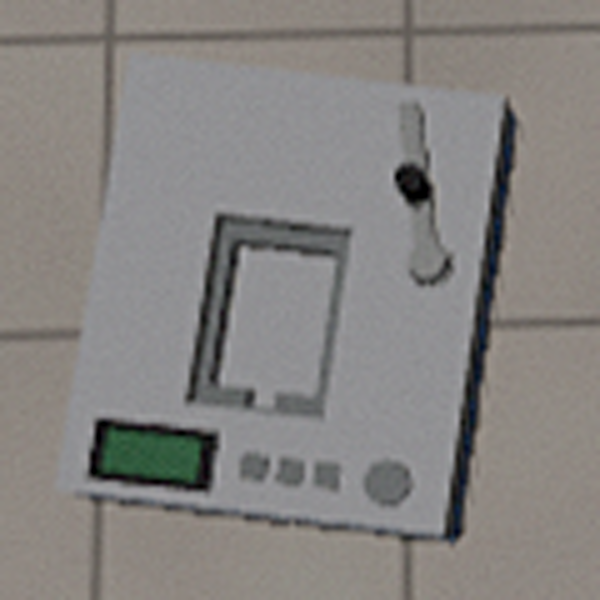

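View pics/c3.png

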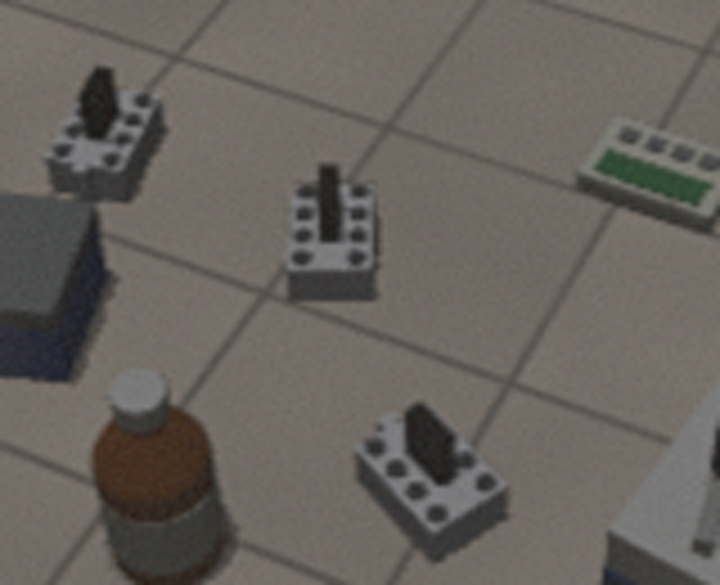

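View pics/c4.png

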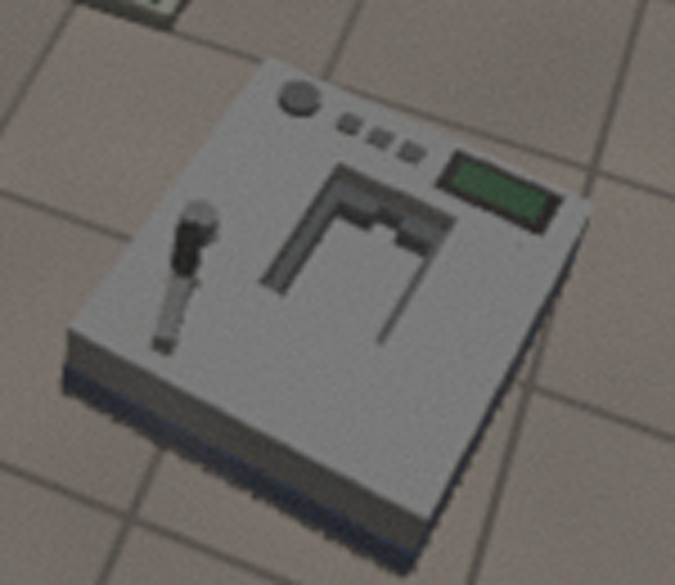

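The middle one, top (375,228) and scene (285,199), is nearest to the base at 566 mm, against 648 and 651 mm for the other two, so that is the block. In the crop its key points toward the lower right, at about (381.6,242). The mixer's keyway is on its robot-facing side and its catch is on its right side. Next I'll work out rough yaws and move for a close wrist view.

```bash
cat >> h.py <<'E'
from scipy.spatial.transform import Rotation as Ro
def toolR(s=None):
    s=s or monitor.state(); w,x,y,z=s['ee_rot']; return Ro.from_quat([x,y,z,w])
def go(p,yaw,s=None):
    """shift/turn in tool axes to reach TCP p with tool x at yaw (rad), pointing down (from measured pose)"""
    s=s or monitor.state(); R=toolR(s)
    T=Ro.from_matrix(np.array([[np.cos(yaw),np.sin(yaw),0],[np.sin(yaw),-np.cos(yaw),0],[0,0,-1]]))
    return R.inv().apply(np.array(p)-s['eef_pos']).round(1), np.degrees((R.inv()*T).as_rotvec()).round(2)
E
python3 - <<'E'
from h import *
t=load('top0')
k=onz(t,(300+367/4.5,150+415/4.5),30);c=onz(t,(300+342/4.5,150+352/4.5),30)
print(k,c,np.degrees(np.arctan2(*(c-k)[1::-1])))
P=[(218,215),(352,230),(323,416),(187,402)]
Q=[onz(t,(180+u/5-.4,150+v/5-.4),58) for u,v in P]; print(np.array(Q).round(1)); 
m=np.mean(Q,0);print(m)
R=toolR();s=monitor.state()
cw=load('wrist0'); cp=-cw['R'].T@cw['t'].ravel()
print('cam in tool',R.inv().apply(cp-s['eef_pos']), 'fwd in tool',R.inv().apply(cw['R'][2]), R.inv().apply(cw['R'][0]))
E
```

```text
[ 471.77504626 -264.42840403   30.        ] [ 507.2313961  -252.19063265   30.        ] 19.04213187999472
[[602.2 126.1  58. ]
 [593.1  59.8  58. ]
 [501.2  73.5  58. ]
 [509.7 139.8  58. ]]
[551.55850414  99.82511883  58.        ]
cam in tool [   0.33960404  -79.98223279 -175.76631163] fwd in tool [-1.54045695e-04  3.16408138e-01  9.48623143e-01] [ 9.99999286e-01 -1.07541345e-03  5.21086962e-04]
```

```bash
python3 - <<'E'
from h import *
print(go([515,105,210],np.radians(82)))
E
```

```text
(array([-301.1,  463.1,  -11.3]), array([-0.01,  0.05, -8.71]))
```

>>> {"name": "send_rows", "arguments": {
  "rows": [
    [[-300, 463, -11], [0, 0, -8.7], -1],
    [[-300, 463, -11], [0, 0, -8.7], -1],
    [[-300, 463, -11], [0, 0, -8.7], -1],
    [[-300, 463, -11], [0, 0, -8.7], -1],
    [[-300, 463, -11], [0, 0, -8.7], -1],
    [[-300, 463, -11], [0, 0, -8.7], -1],
    [[-300, 463, -11], [0, 0, -8.7], -1],
    [[-300, 463, -11], [0, 0, -8.7], -1],
    [[-300, 463, -11], [0, 0, -8.7], -1],
    [[-300, 463, -11], [0, 0, -8.7], -1],
    [[-300, 463, -11], [0, 0, -8.7], -1],
    [[-300, 463, -11], [0, 0, -8.7], -1]
  ]
}}

```text
t: 1.65
eef_pos: [514.6, 107.1, 210.1]
ee_rot: [-0.0, 0.754, 0.656, 0.0]
ft_force: [1.2, 0.7, 0.6]
width: 1.002
```

```bash
python3 - <<'E'
from h import *
grab('wrist','w1'); s=monitor.state(); print(s['t'],s['eef_pos'],s['qvel'])
print(go([470,-265,190],np.radians(112)))
E
```

```text
1.7 [514.66497137 107.2192735  210.2030442 ] [ 1.48482594e-03  7.05954621e-06  2.23996663e-03 -1.18013004e-03
 -1.20176031e-04 -3.02051104e-03]
(array([-374.8,    7.1,   20.2]), array([ 1.000e-02, -0.000e+00, -2.992e+01]))
```

View pics/w1.png

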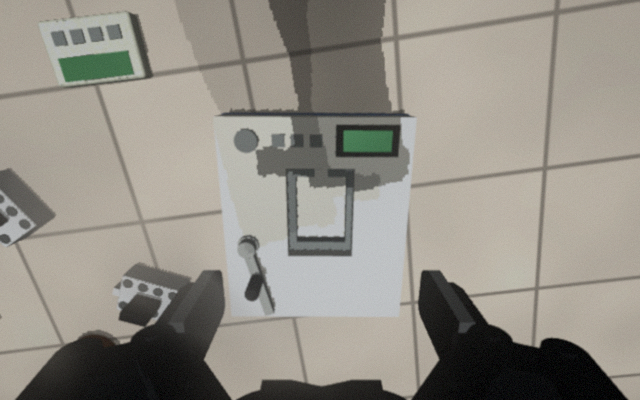

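```bash
python3 - <<'E'
import cv2
a=cv2.imread('pics/w1.png')
cv2.imwrite('pics/w1c.png',cv2.resize(a[150:270,260:380],None,fx=5,fy=5,interpolation=cv2.INTER_CUBIC))
cv2.imwrite('pics/w1d.png',cv2.resize(a[100:330,205:425],None,fx=2.6,fy=2.6,interpolation=cv2.INTER_CUBIC))
E
```

```text
(no output)
```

View pics/w1c.png

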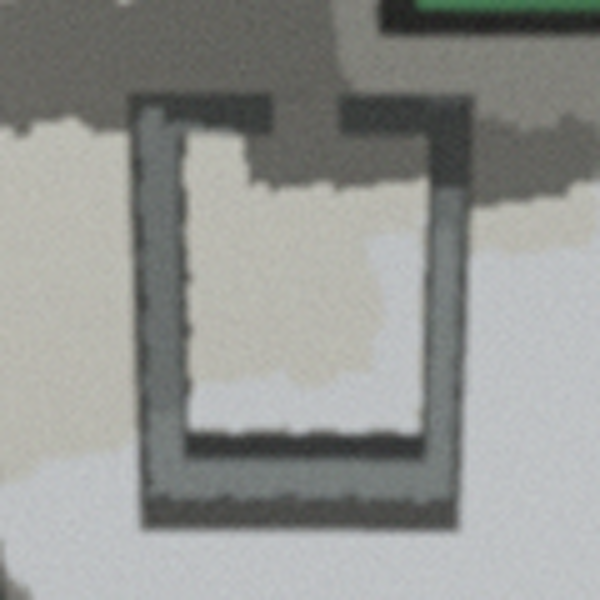

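View pics/w1d.png

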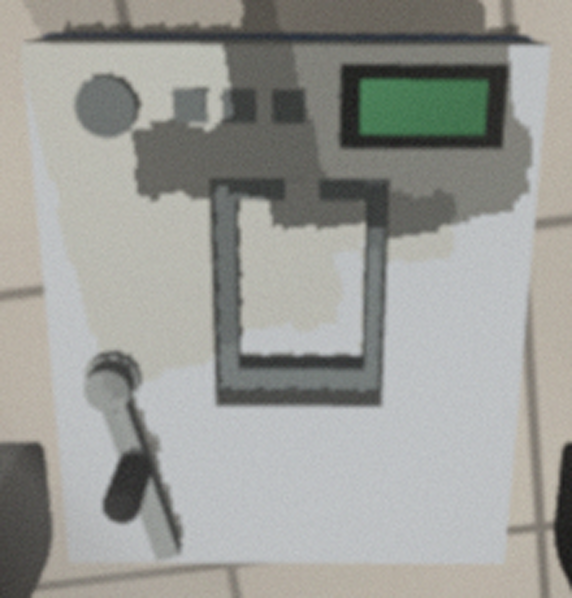

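>>> {"name": "send_rows", "arguments": {
  "rows": [
    [[-375, 7, 20], [0, 0, -10], -1],
    [[-375, 7, 20], [0, 0, -20], -1],
    [[-375, 7, 20], [0, 0, -30], -1],
    [[-375, 7, 20], [0, 0, -30], -1],
    [[-375, 7, 20], [0, 0, -30], -1],
    [[-375, 7, 20], [0, 0, -30], -1],
    [[-375, 7, 20], [0, 0, -30], -1],
    [[-375, 7, 20], [0, 0, -30], -1],
    [[-375, 7, 20], [0, 0, -30], -1]
  ]
}}

```text
t: 2.82
eef_pos: [470.2, -264.5, 190.3]
ee_rot: [0.0, 0.559, 0.829, 0.0]
ft_force: [-0.4, 0.2, -0.5]
width: 0.999
```

```bash
python3 - <<'E'
from h import *
grab('wrist','w2'); s=monitor.state(); print(s['t'],s['eef_pos'])
c=load('w1')
f=lambda p,z: onz(c,(260+(p[0]+.5)/5-.5,150+(p[1]+.5)/5-.5),z)
P=np.array([f(p,58) for p in [(130,95),(472,95),(458,528),(142,528)]])
print(P.round(1),[np.linalg.norm(P[i]-P[i-1]).round(1) for i in range(4)])
# mixer axes: TL/TR at x=-51 ; left of image = -y ? (catch on left => y=-)
M=np.array([[-51,-34],[-51,34],[44,34],[44,-34]],float)
A=P[:,:2]; H=M-M.mean(0); B=A-A.mean(0)
yaw=np.arctan2((H[:,0]*B[:,1]-H[:,1]*B[:,0]).sum(),(H*B).sum())
Rm=np.array([[np.cos(yaw),-np.sin(yaw)],[np.sin(yaw),np.cos(yaw)]])
o=A.mean(0)-Rm@M.mean(0); print('mixer',o,np.degrees(yaw),'res',((A-o)@Rm-M).round(1))
for p in [(182,150),(185,430),(431,150),(425,430),(220,133),(400,133),(220,459),(400,459),(272,115),(341,115)]:
    print(p,((f(p,44)[:2]-o)@Rm).round(1))
for n,u,v,z in [('pivot',108,385,71),('knobtop',122,505,101),('knobtop2',133,470,71),('bar end',165,555,71),('TL',25,42,58),('TR',548,42,58),('BR',505,563,58),('BL',68,563,58)]:
    print(n,((onz(c,(205+(u+.5)/2.6-.5,100+(v+.5)/2.6-.5),z)[:2]-o)@Rm).round(1))
# top camera
t=load('top0')
for u,v in [(218,215),(352,230),(323,416),(187,402)]: print('top',((onz(t,(180+(u+.5)/5-.5,150+(v+.5)/5-.5),58)[:2]-o)@Rm).round(1))
E
```

```text
2.875 [ 470.32873016 -264.43214575  190.36243554]
[[501.6  73.9  58. ]
 [510.8 140.5  58. ]
 [604.2 127.4  58. ]
 [594.9  60.4  58. ]] [np.float64(94.4), np.float64(67.2), np.float64(94.3), np.float64(67.7)]
mixer [556.33777134 100.05181083] -8.006011093285808 res [[ 0.4  0.4]
 [ 0.2 -0.3]
 [-0.4 -0.2]
 [-0.2  0.1]]
(182, 150) [-36.  -24.6]
(185, 430) [ 27.1 -25.3]
(431, 150) [-36.1  26.9]
(425, 430) [26.9 27.2]
(220, 133) [-39.6 -16.7]
(400, 133) [-39.7  20.5]
(220, 459) [ 34.  -17.7]
(400, 459) [33.9 21.9]
(272, 115) [-43.4  -6. ]
(341, 115) [-43.5   8.2]
pivot [ 28.9 -74.8]
knobtop [ 63.6 -65.6]
knobtop2 [ 66.8 -67.2]
bar end [107.3 -56.1]
TL [-100.5  -98.5]
TR [-101.    89.4]
BR [120.5  90.4]
BL [ 120.9 -101.1]
top [41.8 32.2]
top [ 42.  -34.7]
top [-50.9 -33.9]
top [-51.7  32.9]
```

View pics/w2.png

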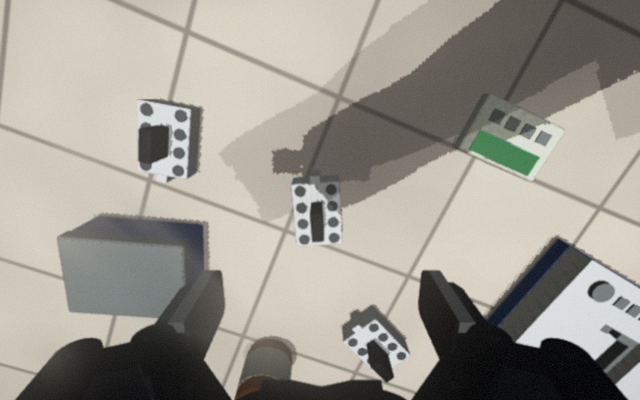

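```bash
python3 - <<'E'
import cv2
a=cv2.imread('pics/w2.png')
cv2.imwrite('pics/w2c.png',cv2.resize(a[160:260,270:370],None,fx=6,fy=6,interpolation=cv2.INTER_CUBIC))
E
```

```text
(no output)
```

View pics/w2c.png

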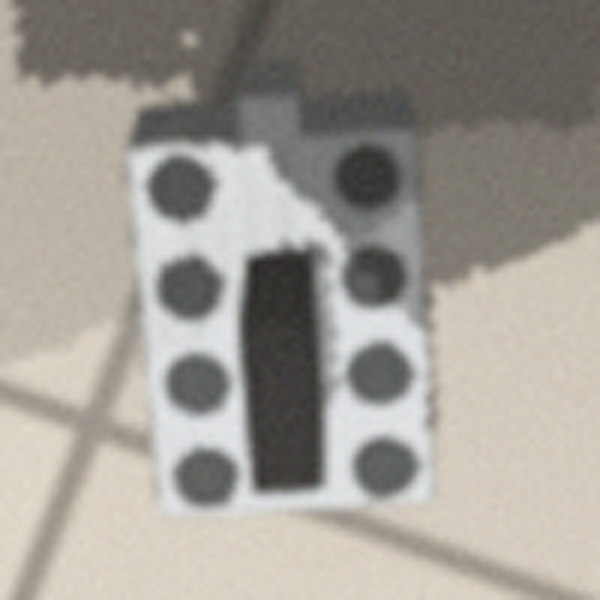

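```bash
python3 - <<'E'
from h import *
c=load('w2')
f=lambda p,z: onz(c,(270+(p[0]+.5)/6-.5,160+(p[1]+.5)/6-.5),z)
P=np.array([f(p,30) for p in [(132,150),(416,133),(434,498),(163,515)]])
print(P.round(1),[np.linalg.norm(P[i]-P[i-1]).round(1) for i in range(4)])
M=np.array([[-35,-25],[-35,25],[35,25],[35,-25]],float)
A=P[:,:2]; H=M; B=A-A.mean(0)
yaw=np.arctan2((H[:,0]*B[:,1]-H[:,1]*B[:,0]).sum(),(H*B).sum())
Rm=np.array([[np.cos(yaw),-np.sin(yaw)],[np.sin(yaw),np.cos(yaw)]])
o=A.mean(0); print('block',o,np.degrees(yaw),((A-o)@Rm-M).round(1))
for p in [(255,491),(322,487),(243,330),(318,330)]: print('fin top',((f(p,66)[:2]-o)@Rm).round(1))
print('well grid',((np.mean([f(p,30)[:2] for p in [(181,187),(367,175),(384,466),(206,476)]],0)-o)@Rm))
x=[f(p,30)[:2] for p in [(181,187),(206,476),(367,175),(384,466)]]
for a,b in [(0,1),(2,3)]: d=x[b]-x[a]; print(np.degrees(np.arctan2(d[1],d[0])))
print(go([*o,100],yaw+np.pi/2)); print(proj(load('top0'),[*o,30]),proj(load('scene0'),[*o,66]))
E
```

```text
[[ 491.  -289.3   30. ]
 [ 470.  -245.6   30. ]
 [ 531.3 -216.    30. ]
 [ 552.9 -260.1   30. ]] [np.float64(68.4), np.float64(48.5), np.float64(68.0), np.float64(49.1)]
block [ 511.29303706 -252.74613438] 25.656244208001244 [[ 0.9  0.8]
 [ 0.9 -0.7]
 [-1.1 -0.5]
 [-0.7  0.4]]
fin top [14.2 -5.6]
fin top [14.2  5.2]
fin top [-13.4  -5.5]
fin top [-12.7   6.2]
well grid [-0.02334314 -0.30725343]
25.758621551436807
25.867477009285214
(array([-4.6, 42.3, 90.4]), array([ 0.02,  0.01, -3.56]))
[[376.14498888 226.61006227]] [[282.81681013 189.89789208]]
```

The tile between the dark arm shadows shows the chosen block's key pointing up (toward the robot), body corners at crop (132,150)…(434,498), and the fin at its centre. The measured size is 68x49 mm against 70x50. The mixer measures (556.3, 100.1), yaw -8.0°, and the seat opening is offset by about (-2.8, +1.1) mm. Now for the grasp.

>>> {"name": "send_rows", "arguments": {
  "rows": [
    [[-4.6, 42.3, 40], [0, 0, -3.6], -1],
    [[-4.6, 42.3, 90], [0, 0, -3.6], -1],
    [[-4.6, 42.3, 130], [0, 0, -3.6], -1],
    [[-4.6, 42.3, 150], [0, 0, -3.6], -1],
    [[-4.6, 42.3, 154], [0, 0, -3.6], -1],
    [[-4.6, 42.3, 154], [0, 0, -3.6], -1],
    [[-4.6, 42.3, 154], [0, 0, -3.6], 0.6]
  ],
  "squeeze": 50
}}

```text
t: 3.75
eef_pos: [511.7, -254.6, 37.3]
ee_rot: [0.001, 0.533, 0.846, -0.0]
ft_force: [0.2, 0.0, 1.3]
width: 0.817
```

```bash
python3 - <<'E'
from h import *
grab('scene','s3'); s=monitor.state(); print(s['t'],s['eef_pos'],s['ft_force'],s['width'])
a=cv2.imread('pics/s3.png'); cv2.imwrite('pics/s3c.png',cv2.resize(a[100:280,190:390],None,fx=3.5,fy=3.3,interpolation=cv2.INTER_CUBIC))
E
```

```text
3.8 [ 511.51978935 -254.6997052    37.12934247] [0.99074833 0.34715132 0.39862972] 0.7332755101268417
```

View pics/s3c.png

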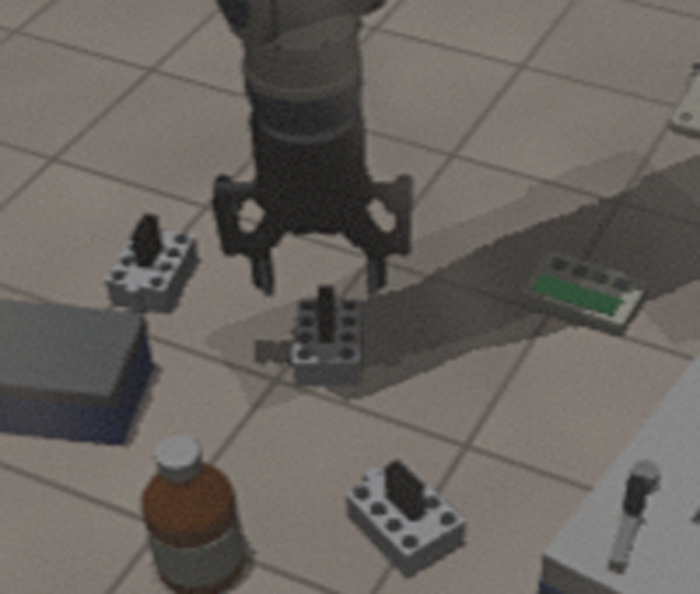

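The fingers straddle the fin of the intended block. Closing now.

>>> {"name": "send_rows", "arguments": {
  "rows": [
    [[1.5, 0, 0], [0, 0, 0], 1],
    [[1.5, 0, 0], [0, 0, 0], 1],
    [[1.5, 0, 0], [0, 0, 0], 1],
    [[1.5, 0, 0], [0, 0, 0], 1],
    [[1.5, 0, 0], [0, 0, 0], 1],
    [[1.5, 0, 0], [0, 0, 0], 1],
    [[1.5, 0, 0], [0, 0, 0], 1],
    [[1.5, 0, 0], [0, 0, 0], 1]
  ],
  "squeeze": 50
}}

```text
t: 4.8
eef_pos: [510.2, -253.1, 36.0]
ee_rot: [-0.0, 0.533, 0.846, 0.0]
ft_force: [0.2, -0.2, -0.5]
width: 0.001
```

>>> {"name": "send_rows", "arguments": {
  "rows": [
    [[0, 0, -30], [0, 0, 0], 1],
    [[0, 0, -90], [0, 0, 0], 1],
    [[0, 0, -140], [0, 0, 0], 1],
    [[0, 0, -140], [0, 0, 0], 1],
    [[0, 0, -140], [0, 0, 0], 1]
  ]
}}

```text
t: 5.42
eef_pos: [510.0, -253.0, 175.4]
ee_rot: [-0.0, 0.533, 0.846, 0.0]
ft_force: [0.5, 0.4, -0.3]
width: -0.0
```

```bash
python3 - <<'E'
from h import *
grab('wrist','w4'); grab('scene','s4');s=monitor.state(); print(s)
E
```

```text
{'t': 5.525, 'q': array([-6.07873018e-01,  3.00419257e-01,  1.82070101e-02,  1.29100083e+00,
        1.69888045e-05, -1.05433253e+00]), 'qvel': array([1.10975889e-03, 5.08423570e-03, 1.91898861e-03, 4.26406402e-03,
       4.18978660e-05, 1.42481394e-05]), 'effort': array([ 4.35771619e-02, -5.95338607e+01,  3.46755695e+01,  1.67257350e-02,
        8.78130618e-05, -5.62603702e-06]), 'eef_pos': array([ 509.68548441, -252.76693578,  174.52855359]), 'ee_rot': array([-1.20672336e-03,  5.33021760e-01,  8.46100670e-01,  6.36945354e-05]), 'ft_force': array([0.28059665, 0.04013786, 0.30584691]), 'torque': array([-0.0534419 ,  0.03202922, -0.01383587]), 'width': -0.00020350501098179784}
```

View pics/w4.png

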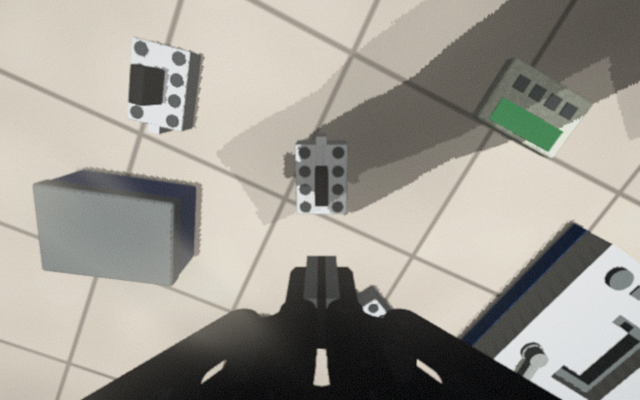

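View pics/s4.png

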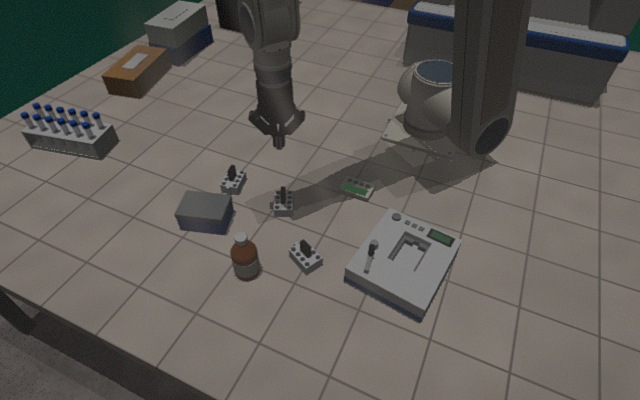

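The grip missed: the jaws shut fully on nothing, and the block is still on the bench at wrist (321,180). I'll check the tool position against the pictures before retrying.

```bash
python3 - <<'E'
from h import *
w=load('w4');s=load('s4'); T=[509.7,-252.8,174.5]
print('tcp',proj(w,T),proj(s,T))
B=[511.3,-252.7,66];print('fin',proj(w,B),proj(s,B), proj(load('s3'),[511.5,-254.7,37.1]),proj(load('s3'),B))
# fingertip from two views
def tri(c1,u1,c2,u2):
    a,d=ray(c1,u1);b,e=ray(c2,u2); d/=np.linalg.norm(d);e/=np.linalg.norm(e)
    k=np.linalg.lstsq(np.stack([d,-e],1),b-a,rcond=None)[0]; p,q=a+k[0]*d,b+k[1]*e; return (p+q)/2,np.linalg.norm(p-q)
print(tri(w,(321,257),s,(279,146)))
print('fin w/scene',tri(w,(321,195),s,(283,188)))
a=cv2.imread('pics/s4.png'); cv2.imwrite('pics/s4c.png',cv2.resize(a[100:230,220:340],None,fx=5,fy=4.6,interpolation=cv2.INTER_CUBIC))
a=cv2.imread('pics/w4.png'); cv2.imwrite('pics/w4c.png',cv2.resize(a[120:300,250:390],None,fx=4,fy=3.3,interpolation=cv2.INTER_CUBIC))
E
```

```text
tcp [[322.63328051 240.06047174]] [[280.57235986 157.37335447]]
fin [[321.46477095 190.2152687 ]] [[282.83120832 189.90497631]] [[282.7425142  197.49128525]] [[282.83120832 189.90497631]]
(array([ 505.8751978 , -256.30592682,  205.18903701]), np.float64(1.204110163054382))
fin w/scene (array([ 512.72772077, -251.68427581,   74.56919232]), np.float64(1.399280728315165))
```

View pics/s4c.png

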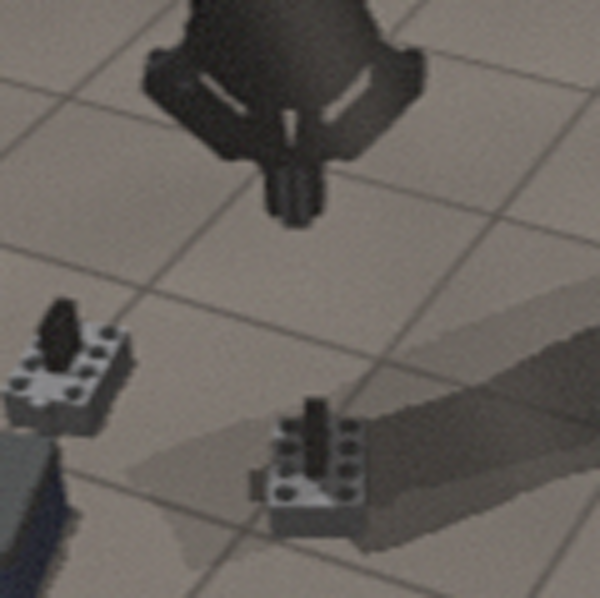

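View pics/w4c.png

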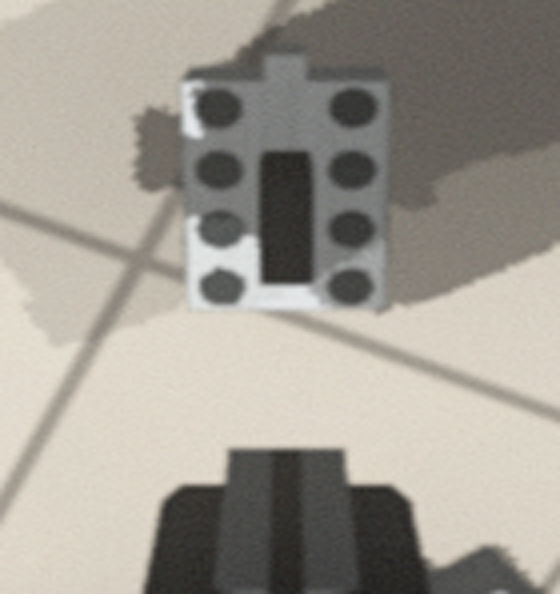

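```bash
python3 - <<'E'
from h import *
w=load('w4'); s=monitor.state(); R=toolR(s)
for yy in (-11,0,11):
  for dz in (0,-10,-20,-30,-40):
    print(yy,dz,proj(w,s['eef_pos']+R.apply([0,yy,dz])).round(1),proj(load('s4'),s['eef_pos']+R.apply([0,yy,dz])).round(1))
print(R.as_euler('xyz',degrees=True), w['R'].round(4), w['t'])
w0=load('wrist0');print(proj(w0,[158.1,526.5,198.5]))
print(w0['camera_matrix'],w0['distortion'])
E
```

```text
-11 0 [[322.7 222. ]] [[280.8 154.4]]
-11 -10 [[322.8 228.9]] [[280.6 151.2]]
-11 -20 [[322.8 236.5]] [[280.3 147.9]]
-11 -30 [[322.9 245.1]] [[280.  144.6]]
-11 -40 [[322.9 254.7]] [[279.8 141.2]]
0 0 [[322.7 240.1]] [[280.6 157.4]]
0 -10 [[322.7 247.8]] [[280.3 154.1]]
0 -20 [[322.8 256.3]] [[280.1 150.9]]
0 -30 [[322.8 265.8]] [[279.8 147.6]]
0 -40 [[322.9 276.5]] [[279.5 144.2]]
11 0 [[322.6 257.5]] [[280.3 160.4]]
11 -10 [[322.7 265.9]] [[280.1 157.1]]
11 -20 [[322.7 275.3]] [[279.8 153.9]]
11 -30 [[322.8 285.7]] [[279.5 150.6]]
11 -40 [[322.8 297.3]] [[279.3 147.2]]
[-1.79932469e+02 -1.20889603e-01  1.15580174e+02] [[-4.328e-01  9.015e-01 -4.000e-04]
 [ 8.553e-01  4.108e-01  3.158e-01]
 [ 2.849e-01  1.363e-01 -9.488e-01]] [ 449.44601236 -367.32224602  247.79434757]
[[320.44341003 240.89411473]]
[[339.50945385   0.         321.10945323]
 [  0.         339.50945385 205.08602208]
 [  0.           0.           1.        ]] [0.01507919 0.         0.         0.         0.        ]
```

Both views put the shut fingertips about 35 mm short of the reported TCP: wrist (321,256) against a predicted 222–240, and scene (279,149) against 157–160. At reported z = 36 the tips therefore passed just above the fin top. I'll open, go lower and check by picture before closing.

>>> {"name": "send_rows", "arguments": {
  "rows": [
    [[-0.5, 1.5, 10], [0, 0, 0], -1],
    [[-0.5, 1.5, 20], [0, 0, 0], -1],
    [[-0.5, 1.5, 30], [0, 0, 0], -1],
    [[-0.5, 1.5, 50], [0, 0, 0], -1],
    [[-0.5, 1.5, 80], [0, 0, 0], -1],
    [[-0.5, 1.5, 110], [0, 0, 0], -1],
    [[-0.5, 1.5, 140], [0, 0, 0], -1],
    [[-0.5, 1.5, 150], [0, 0, 0], -1],
    [[-0.5, 1.5, 150], [0, 0, 0], -1],
    [[-0.5, 1.5, 150], [0, 0, 0], -1]
  ]
}}

```text
t: 6.78
eef_pos: [512.5, -253.4, 27.1]
ee_rot: [0.001, 0.533, 0.846, -0.0]
ft_force: [0.0, 0.0, -0.3]
width: 1.002
```

```bash
python3 - <<'E'
from h import *
grab('wrist','w5'); grab('scene','s5');s=monitor.state(); print(s['t'],s['eef_pos'],s['ft_force'],s['width'])
a=cv2.imread('pics/s5.png'); b=cv2.resize(a[120:240,225:345],None,fx=4.5,fy=4.5,interpolation=cv2.INTER_CUBIC); cv2.imwrite('pics/s5c.png',b)
E
```

```text
6.875 [ 512.41945759 -253.34381292   27.06641766] [ 0.24693507 -0.67066233  0.14179842] 0.9980105986353931
```

View pics/s5c.png

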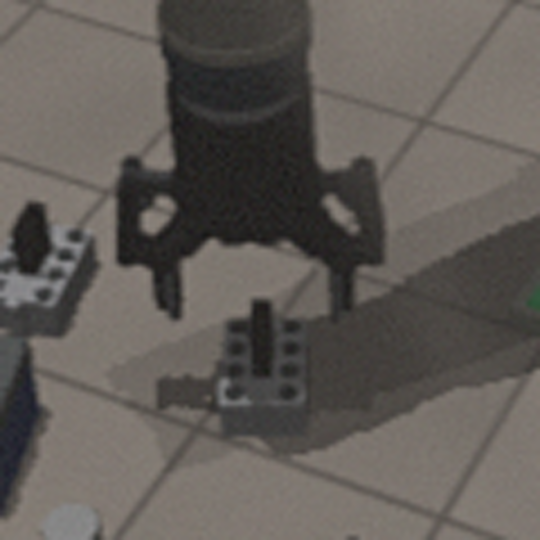

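View pics/w5.png

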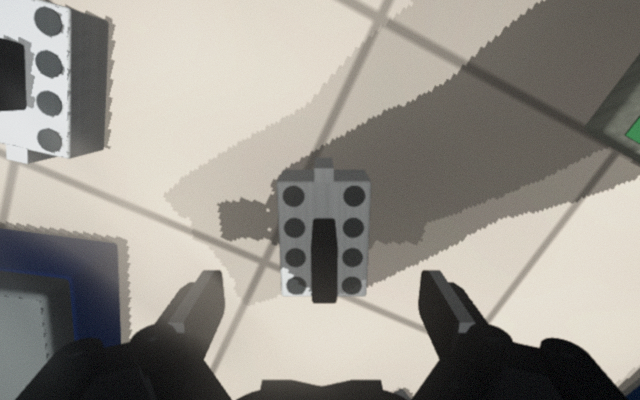

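Measured from the open-jaw gap (198 px for 85 mm), the open tips sit about 46 mm behind the reported TCP, so the shut tips are about 33 mm short of it. The fin is centred between the jaws (u≈324). Descending 21 mm more puts the tips around z≈39, just above the body, and then I'll close.

>>> {"name": "send_rows", "arguments": {
  "rows": [
    [[0, -1, 10], [0, 0, 0], -1],
    [[0, -1, 21], [0, 0, 0], -1],
    [[0, -1, 21], [0, 0, 0], 0],
    [[0, -1, 21], [0, 0, 0], 0.3],
    [[0, -1, 21], [0, 0, 0], 1],
    [[0, -1, 21], [0, 0, 0], 1],
    [[0, -1, 21], [0, 0, 0], 1],
    [[0, -1, 21], [0, 0, 0], 1],
    [[0, -1, 21], [0, 0, 0], 1],
    [[0, -1, 21], [0, 0, 0], 1]
  ],
  "squeeze": 50
}}

```text
t: 8.12
eef_pos: [511.0, -253.3, 5.1]
ee_rot: [0.0, 0.533, 0.846, 0.0]
ft_force: [-0.8, 2.1, 2.4]
width: 0.128
```

```bash
python3 - <<'E'
from h import *
grab('wrist','w6'); grab('scene','s6');s=monitor.state(); print(s['t'],s['eef_pos'],s['ft_force'],s['width'])
a=cv2.imread('pics/s6.png'); b=cv2.resize(a[120:240,225:345],None,fx=4.5,fy=4.5,interpolation=cv2.INTER_CUBIC); cv2.imwrite('pics/s6c.png',b)
E
```

```text
8.225 [ 510.97992263 -253.33314765    5.10264525] [-0.69081115  2.00270677  3.50539911] 0.12951294244627484
```

View pics/s6c.png

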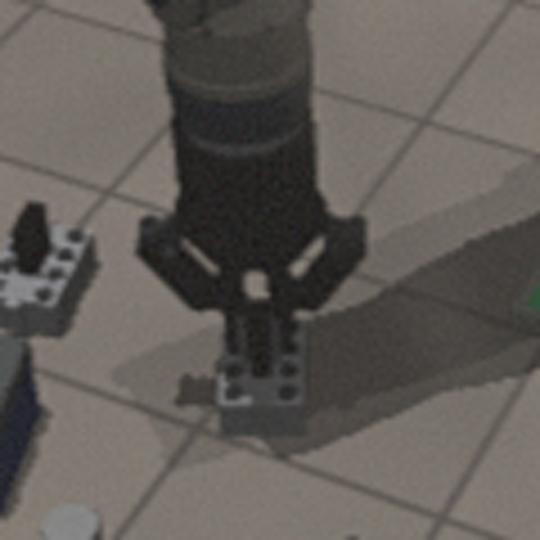

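View pics/w6.png

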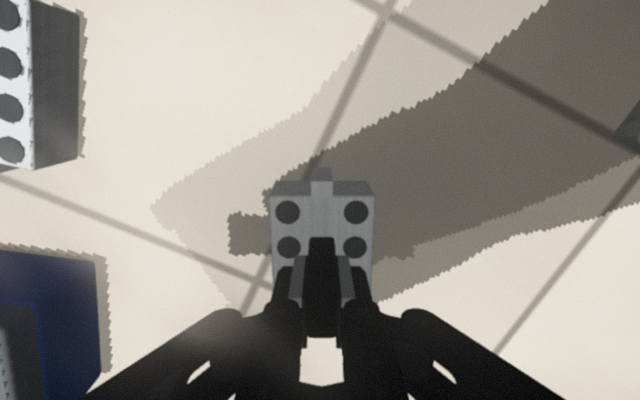

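The grip holds: width 0.13, about 11–12 mm, matches the fin, and the pads flank it in both views. Lifting.

>>> {"name": "send_rows", "arguments": {
  "rows": [
    [[0, 0, -10], [0, 0, 0], 1],
    [[0, 0, -40], [0, 0, 0], 1],
    [[0, 0, -80], [0, 0, 0], 1],
    [[0, 0, -120], [0, 0, 0], 1],
    [[0, 0, -120], [0, 0, 0], 1],
    [[0, 0, -120], [0, 0, 0], 1]
  ]
}}

```text
t: 8.98
eef_pos: [510.4, -253.1, 124.2]
ee_rot: [-0.001, 0.533, 0.846, -0.0]
ft_force: [-0.1, -0.3, -4.4]
width: 0.133
```

```bash
python3 - <<'E'
from h import *
s=monitor.state(); print(s['t'],s['eef_pos'],s['ft_force'],s['torque'],s['width'])
yaw=np.radians(-8); o=np.array([556.34,100.05]);Rm=np.array([[np.cos(yaw),-np.sin(yaw)],[np.sin(yaw),np.cos(yaw)]])
print(o+Rm@[-3.3,1.1]); print(go([*(o+Rm@[-3.3,1.1]),125],np.radians(82)))
E
```

```text
8.975 [ 510.44413912 -253.14779754  124.22461093] [-0.08859381 -0.26832168 -4.41407586] [ 0.07016638 -0.013288    0.00363247] 0.13301756557833905
[553.22520578 101.59856611]
(array([301.5, 191.7,  -0.6]), array([-0.05, -0.04, 33.58]))
```

>>> {"name": "send_rows", "arguments": {
  "rows": [
    [[60, 38, 0], [0, 0, 7], 1],
    [[110, 70, 0], [0, 0, 14], 1],
    [[160, 102, 0], [0, 0, 21], 1],
    [[210, 134, 0], [0, 0, 28], 1],
    [[255, 162, 0], [0, 0, 33.6], 1],
    [[285, 181, 0], [0, 0, 33.6], 1],
    [[300, 191, 0], [0, 0, 33.6], 1],
    [[301.5, 191.7, 0], [0, 0, 33.6], 1],
    [[301.5, 191.7, 0], [0, 0, 33.6], 1],
    [[301.5, 191.7, 0], [0, 0, 33.6], 1]
  ]
}}

```text
t: 10.22
eef_pos: [553.6, 100.2, 124.8]
ee_rot: [-0.0, 0.755, 0.655, -0.0]
ft_force: [-1.0, 0.5, -2.7]
width: 0.131
```

```bash
python3 - <<'E'
from h import *
grab('wrist','w7'); grab('scene','s7'); s=monitor.state(); print(s['t'],s['eef_pos'],s['ft_force'],s['torque'],s['width'])
print(go([553.2,101.6,60],np.radians(82)))
E
```

```text
10.325 [553.66064553 100.38337217 124.97753002] [-0.01288369 -1.51008487 -3.09639494] [-0.01903973 -0.01595488  0.02277255] 0.1312299569148847
(array([ 1.1, -0.6, 65. ]), array([-0.  ,  0.01, -0.1 ]))
```

View pics/w7.png

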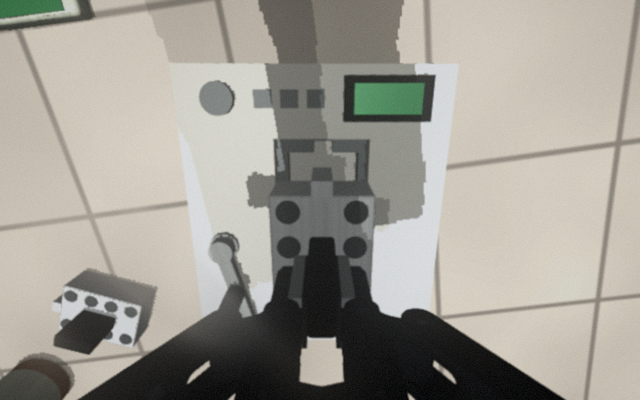

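View pics/s7.png

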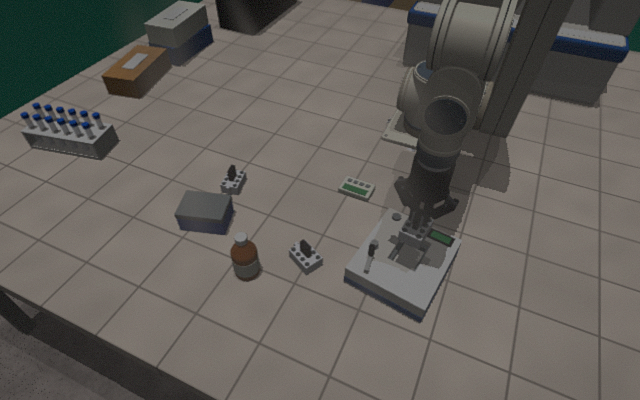

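```bash
python3 - <<'E'
from h import *
a=cv2.imread('pics/w7.png'); cv2.imwrite('pics/w7c.png',cv2.resize(a[130:270,250:390],None,fx=4.2,fy=4.2,interpolation=cv2.INTER_CUBIC))
E
```

```text
(no output)
```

View pics/w7c.png

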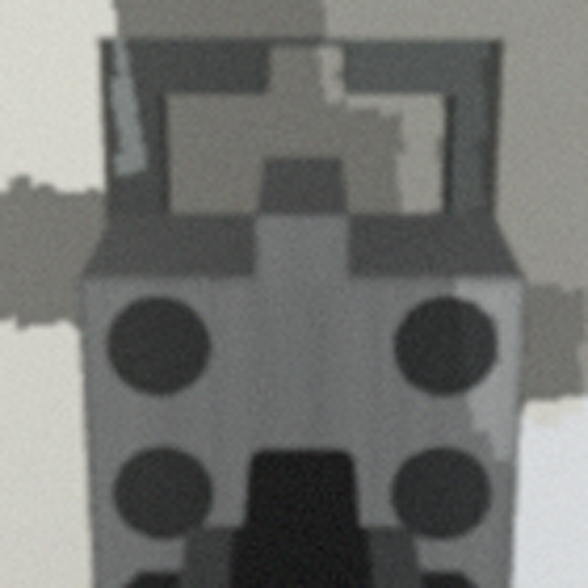

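```bash
python3 - <<'E'
from h import *
c=load('w7'); s=monitor.state()
yaw=np.radians(-8.0); o=np.array([556.34,100.05]);Rm=np.array([[np.cos(yaw),-np.sin(yaw)],[np.sin(yaw),np.cos(yaw)]])
f=lambda p,z:((onz(c,(250+(p[0]+.5)/4.2-.5,130+(p[1]+.5)/4.2-.5),z)[:2]-o)@Rm).round(1)
print('tcp',(s['eef_pos'][:2]-o)@Rm)
for z in (146,150,154): print(z,[f(p,z) for p in [(255,213),(350,213),(80,277),(525,277),(158,345),(445,345),(163,492),(440,492)]])
print('pocket58',[f(p,58) for p in [(100,40),(502,40)]],'frame44',[f(p,44) for p in [(165,95),(447,95),(166,190),(445,190),(270,70),(344,70)]])
E
```

```text
tcp [-2.69967562 -0.04276626]
146 [array([-43.3,  -5.1]), array([-43.3,   5.5]), array([-35.9, -25. ]), array([-35.8,  25.4]), array([-27.7, -16.4]), array([-27.7,  16.6]), array([ -9.1, -16.4]), array([-9.1, 16.6])]
150 [array([-44.3,  -4.9]), array([-44.3,   5.4]), array([-37.1, -24.3]), array([-37. ,  24.8]), array([-29.1, -16. ]), array([-29.1,  16.2]), array([-11., -16.]), array([-11. ,  16.2])]
154 [array([-45.3,  -4.8]), array([-45.3,   5.3]), array([-38.3, -23.7]), array([-38.2,  24.1]), array([-30.5, -15.5]), array([-30.5,  15.8]), array([-12.9, -15.5]), array([-12.9,  15.8])]
pocket58 [array([-50.9, -33.8]), array([-50.9,  33.9])] frame44 [array([-39.3, -24.5]), array([-39.3,  26.4]), array([-21.8, -24.8]), array([-21.7,  26.6]), array([-43.8,  -5.5]), array([-43.8,   7.8])]
```

Block centre is now at about (-1.5, +0.2) in the mixer frame and the opening at about (-2.9, +1.0), so I'll shift (+0.8, -1.4) in tool x, y and descend into the pocket.

>>> {"name": "send_rows", "arguments": {
  "rows": [
    [[0.8, -1.4, 20], [0, 0, 0], 1],
    [[0.8, -1.4, 40], [0, 0, 0], 1],
    [[0.8, -1.4, 55], [0, 0, 0], 1],
    [[0.8, -1.4, 63], [0, 0, 0], 1],
    [[0.8, -1.4, 68], [0, 0, 0], 1],
    [[0.8, -1.4, 70], [0, 0, 0], 1],
    [[0.8, -1.4, 70], [0, 0, 0], 1],
    [[0.8, -1.4, 70], [0, 0, 0], 1]
  ]
}}

```text
t: 11.32
eef_pos: [552.6, 102.3, 55.4]
ee_rot: [0.0, 0.755, 0.656, 0.0]
ft_force: [0.9, -1.1, -3.1]
width: 0.128
```

```bash
cat >> h.py <<'E'
def rep():
    s=monitor.state(); yaw=np.radians(-8.0); o=np.array([556.34,100.05]);Rm=np.array([[np.cos(yaw),-np.sin(yaw)],[np.sin(yaw),np.cos(yaw)]])
    F=np.array(s['ft_force']); print('t',s['t'],'mix',((s['eef_pos'][:2]-o)@Rm).round(2),'z',s['eef_pos'][2].round(2),'Fmix',(F[:2]@Rm).round(1),F[2].round(1),'T',s['torque'].round(2),'w',s['width'].round(3))
E
python3 -c "
from h import *
rep();print(go([553,101,60],np.radians(82))[1])"
```

```text
Traceback (most recent call last):
  File "h.py", line 24, in rep
    F=np.array(s['ft_force']); print('t',s['t'],'mix',((s['eef_pos'][:2]-o)@Rm).round(2),'z',s['eef_pos'][2].round(2),'Fmix',(F[:2]@Rm).round(1),F[2].round(1),'T',s['torque'].round(2),'w',s['width'].round(3))
                                                                                                                                                                                            ^^^^^^^^^^^^^^^^
AttributeError: 'float' object has no attribute 'round'
```

```bash
sed -i "s/s\['width'\].round(3)/round(s['width'],3)/" h.py
python3 -c "
from h import *
rep();print(go([553,101,60],np.radians(82))[1])"
```

```text
t 11.325 mix [-3.99  1.76] z 55.38 Fmix [ 1.1 -1. ] -3.1 T [ 0.02 -0.03 -0.01] w 0.128
[ 0.04 -0.01 -0.02]
```

>>> {"name": "send_rows", "arguments": {
  "rows": [
    [[0, 0, 1.5], [0, 0, 0], 1],
    [[0, 0, 3], [0, 0, 0], 1],
    [[0, 0, 4.5], [0, 0, 0], 1],
    [[0, 0, 6], [0, 0, 0], 1]
  ]
}}

```text
t: 11.82
eef_pos: [552.3, 102.3, 48.8]
ee_rot: [-0.0, 0.755, 0.656, -0.0]
ft_force: [-0.5, -0.0, -2.6]
width: 0.131
```

```bash
python3 -c "
from h import *
rep()"
```

```text
t 11.825 mix [-4.27  1.69] z 48.84 Fmix [-0.5 -0.1] -2.6 T [-0.01 -0.02  0.07] w 0.131
```

>>> {"name": "send_rows", "arguments": {
  "rows": [
    [[-0.6, 0, 0.5], [0, 0, 0], 1],
    [[-0.6, 0, 1.5], [0, 0, 0], 1],
    [[-0.6, 0, 2.5], [0, 0, 0], 1]
  ]
}}

```text
t: 12.2
eef_pos: [552.3, 101.7, 46.4]
ee_rot: [0.0, 0.755, 0.656, 0.0]
ft_force: [0.0, 0.1, -4.2]
width: 0.128
```

```bash
python3 -c "
from h import *
rep()"
```

```text
t 12.2 mix [-4.21  1.1 ] z 46.45 Fmix [-0.   0.1] -4.2 T [-0.03  0.03  0.02] w 0.128
```

>>> {"name": "send_rows", "arguments": {
  "rows": [
    [[0, 0, 1], [0, 0, 0], 1],
    [[0, 0, 2], [0, 0, 0], 1]
  ]
}}

```text
t: 12.45
eef_pos: [552.3, 101.7, 44.4]
ee_rot: [0.0, 0.755, 0.656, -0.0]
ft_force: [0.3, 1.0, -4.0]
width: 0.133
```

```bash
python3 -c "
from h import *
rep()"
```

```text
t 12.45 mix [-4.22  1.09] z 44.4 Fmix [0.2 1. ] -4.0 T [ 0.02  0.   -0.02] w 0.133
```

No contact where the frame top should be, which suggests it's entering the opening. I'll continue gently.

>>> {"name": "send_rows", "arguments": {
  "rows": [
    [[0, 0, 1.2], [0, 0, 0], 1],
    [[0, 0, 2.4], [0, 0, 0], 1],
    [[0, 0, 3.6], [0, 0, 0], 1]
  ]
}}

```text
t: 12.82
eef_pos: [552.3, 101.7, 40.8]
ee_rot: [-0.0, 0.755, 0.656, -0.0]
ft_force: [0.6, 0.5, -4.8]
width: 0.129
```

```bash
python3 -c "
from h import *
rep()"
```

```text
t 12.825 mix [-4.25  1.09] z 40.8 Fmix [0.5 0.6] -4.8 T [-0.01 -0.05  0.01] w 0.129
```

>>> {"name": "send_rows", "arguments": {
  "rows": [
    [[0, 0, 1], [0, 0, 0], 1],
    [[0, 0, 2], [0, 0, 0], 1],
    [[0, 0, 3], [0, 0, 0], 1]
  ]
}}

```text
t: 13.2
eef_pos: [552.3, 101.7, 37.8]
ee_rot: [-0.0, 0.755, 0.656, 0.0]
ft_force: [0.1, 0.5, -3.8]
width: 0.13
```

```bash
python3 -c "
from h import *
rep()"
```

```text
t 13.2 mix [-4.22  1.09] z 37.81 Fmix [0.  0.5] -3.8 T [ 0.02 -0.    0.04] w 0.13
```

>>> {"name": "send_rows", "arguments": {
  "rows": [
    [[0, 0, 0.8], [0, 0, 0], 1],
    [[0, 0, 1.6], [0, 0, 0], 1]
  ]
}}

```text
t: 13.45
eef_pos: [552.3, 101.7, 36.2]
ee_rot: [-0.0, 0.755, 0.656, -0.0]
ft_force: [0.1, 0.2, -3.8]
width: 0.134
```

```bash
python3 -c "
from h import *
rep()"
```

```text
t 13.45 mix [-4.25  1.1 ] z 36.23 Fmix [0.1 0.2] -3.8 T [-0.06 -0.   -0.02] w 0.134
```

>>> {"name": "send_rows", "arguments": {
  "rows": [
    [[0, 0, 0.7], [0, 0, 0], 1],
    [[0, 0, 1.2], [0, 0, 0], 1]
  ]
}}

```text
t: 13.7
eef_pos: [552.3, 101.8, 35.1]
ee_rot: [0.0, 0.755, 0.656, 0.0]
ft_force: [-1.0, 1.0, 1.2]
width: 0.133
```

```bash
python3 -c "
from h import *
rep(); grab('scene','s8');grab('wrist','w8')
a=cv2.imread('pics/s8.png'); cv2.imwrite('pics/s8c.png',cv2.resize(a[180:330,340:480],None,fx=4,fy=4,interpolation=cv2.INTER_CUBIC))"
```

```text
t 13.7 mix [-4.19  1.15] z 35.13 Fmix [-1.1  0.8] 1.2 T [ 0.02  0.25 -0.01] w 0.133
```

View pics/s8c.png

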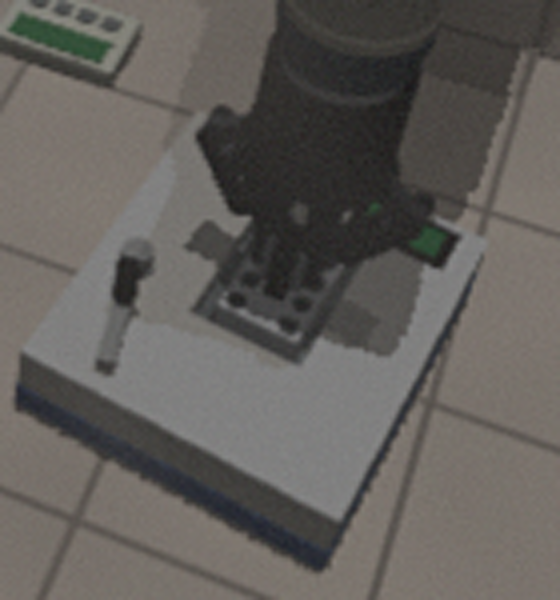

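View pics/w8.png

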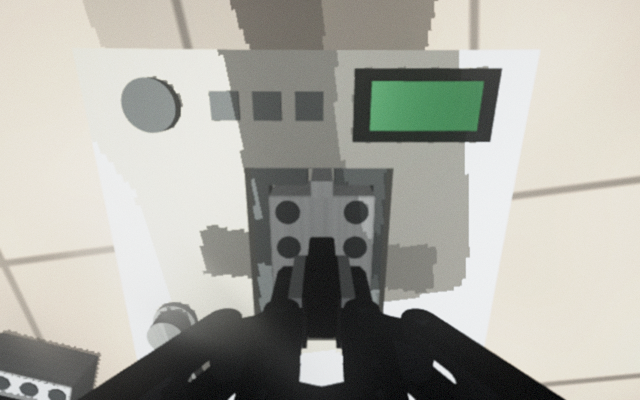

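The load changed sign at reported z = 35.1, exactly 30 mm above the bench-grip value of 5.1, so the block is on the seat floor. Both views show it square in the opening with its top just above the mixer's top. Releasing and rising.

>>> {"name": "send_rows", "arguments": {
  "rows": [
    [[0, 0, 0], [0, 0, 0], 0.7],
    [[0, 0, 0], [0, 0, 0], 0.4],
    [[0, 0, 0], [0, 0, 0], 0.2],
    [[0, 0, 0], [0, 0, 0], 0.2],
    [[0, 0, 0], [0, 0, 0], 0.2],
    [[0, 0, -15], [0, 0, 0], 0.2],
    [[0, 0, -50], [0, 0, 0], 0.2],
    [[0, 0, -90], [0, 0, 0], 0.2],
    [[0, -40, -130], [0, 0, 0], 0.2],
    [[0, -40, -150], [0, 0, 0], 0.2],
    [[0, -40, -150], [0, 0, 0], 0.2]
  ]
}}

```text
t: 15.18
eef_pos: [513.4, 107.4, 187.7]
ee_rot: [0.001, 0.755, 0.656, 0.002]
ft_force: [1.0, 0.5, -0.8]
width: 0.4
```

```bash
python3 -c "
from h import *
rep(); grab('wrist','w9');grab('scene','s9')
a=cv2.imread('pics/s9.png'); cv2.imwrite('pics/s9c.png',cv2.resize(a[180:330,340:480],None,fx=4,fy=4,interpolation=cv2.INTER_CUBIC))
a=cv2.imread('pics/w9.png'); cv2.imwrite('pics/w9c.png',cv2.resize(a[100:320,200:420],None,fx=2.7,fy=2.7,interpolation=cv2.INTER_CUBIC))"
```

```text
t 15.175 mix [-43.53   1.34] z 187.67 Fmix [0.9 0.6] -0.8 T [ 0.06 -0.02 -0.01] w 0.4
```

View pics/s9c.png

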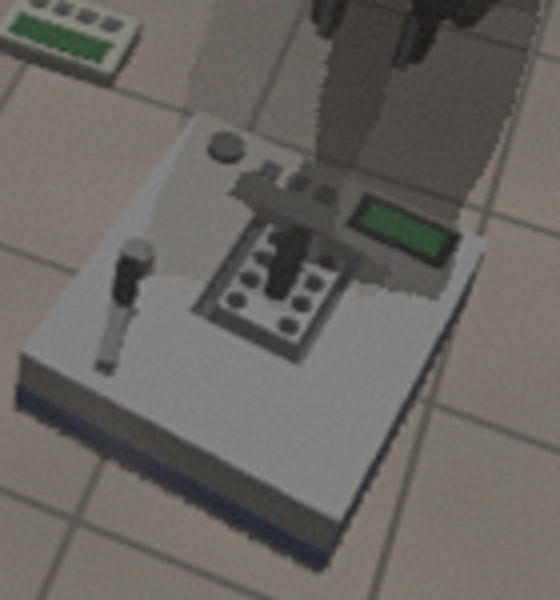

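View pics/w9c.png

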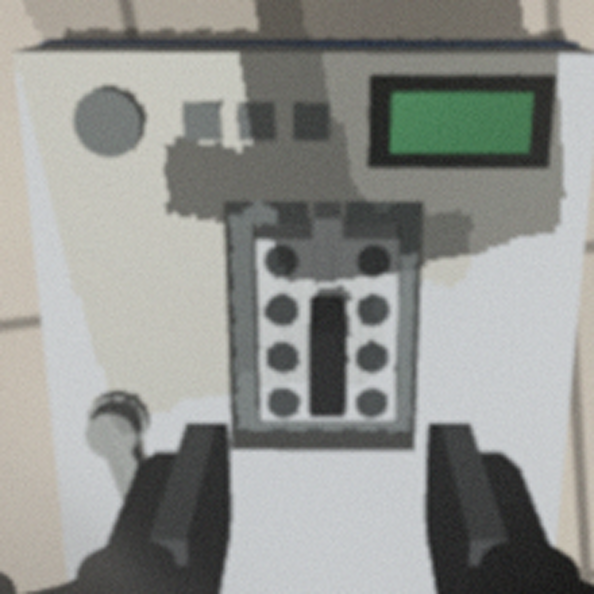

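The block sits square in the opening with its key in the keyway and its body top about level with the mixer's top. I'll check the seated height and get the knob position for the catch.

```bash
cat >> h.py <<'E'
YAW=np.radians(-8.0); O=np.array([556.34,100.05]);RM=np.array([[np.cos(YAW),-np.sin(YAW)],[np.sin(YAW),np.cos(YAW)]])
def mw(p): return O+RM@np.array(p)
E
python3 - <<'E'
from h import *
c=load('w9')
f=lambda p,z:((onz(c,(200+(p[0]+.5)/2.7-.5,100+(p[1]+.5)/2.7-.5),z)[:2]-O)@RM).round(1)
for z in (60,74): print(z,[f(p,z) for p in [(257,240),(399,240),(395,420),(262,420)]])
print('pivot',f((112,425),71))
s=load('scene0'); b=load('s9')
# s9c knob: top (140,247)?, bottom
for n,u,v,z in [('pivot/top white',138,250,71),('knob base',124,300,71),('knob top',130,262,101),('bar end',106,365,71)]:
    print(n,((onz(b,(340+(u+.5)/4-.5,180+(v+.5)/4-.5),z)[:2]-O)@RM).round(1))
for th in (.2,.25,.3,.35): print(th,[proj(b,[*mw([31+r*np.cos(th),-75+r*np.sin(th)]),z]).round(1) for r,z in ((80,71),(35,101))])
k=mw([64.6,-66.2]); print(k,go([*k,110],np.radians(135)))
a=cv2.imread('pics/s9.png'); cv2.imwrite('pics/s9d.png',cv2.resize(a[230:285,350:400],None,fx=10,fy=10,interpolation=cv2.INTER_CUBIC))
E
```

```text
60 [array([-37.8, -22.7]), array([-37.8,  26. ]), array([30.9, 26.3]), array([ 30.9, -22.5])]
74 [array([-41.8, -21.6]), array([-41.8,  24.9]), array([23.7, 25.2]), array([ 23.7, -21.4])]
pivot [ 27.2 -74.8]
pivot/top white [ 30.3 -76.1]
knob base [ 66.1 -66.1]
knob top [ 62.7 -67.5]
bar end [109.9 -53.7]
0.2 [array([[364. , 269.6]]), array([[371.3, 245.8]])]
0.25 [array([[365.8, 270.1]]), array([[372.1, 246. ]])]
0.3 [array([[367.6, 270.6]]), array([[372.9, 246.2]])]
0.35 [array([[369.4, 271. ]]), array([[373.7, 246.4]])]
[611.09805796  25.50367153] (array([-67.2, 108.8,  75.1]), array([ 1.000e-02,  1.000e-02, -5.302e+01]))
```

View pics/s9d.png

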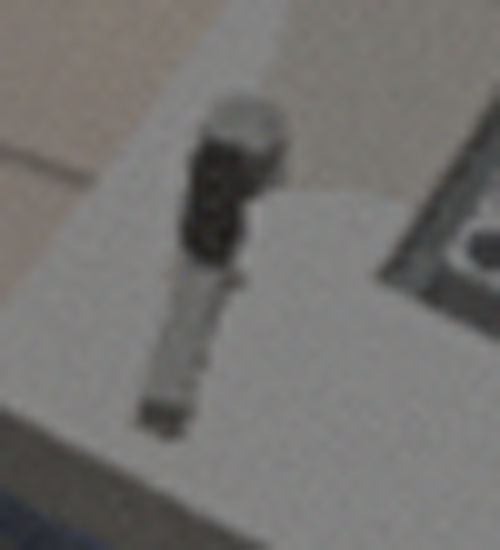

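The seated block measures 68.7x48.7 mm if its top is at z=60, against 65.5x46.5 if it were at 74, so it is home. The catch is at about 0.27 rad, with its knob at (611,25.6). Moving over the knob.

>>> {"name": "send_rows", "arguments": {
  "rows": [
    [[-15, 25, 0], [0, 0, -10], 0.2],
    [[-30, 50, 10], [0, 0, -20], 0.2],
    [[-45, 75, 25], [0, 0, -30], 0.2],
    [[-60, 95, 50], [0, 0, -40], 0.2],
    [[-67, 108.5, 70], [0, 0, -50], 0.2],
    [[-67, 108.5, 75], [0, 0, -53], 0.2],
    [[-67, 108.5, 75], [0, 0, -53], 0.2],
    [[-67, 108.5, 75], [0, 0, -53], 0.2]
  ]
}}

```text
t: 16.27
eef_pos: [610.7, 25.9, 109.8]
ee_rot: [-0.0, 0.383, 0.924, -0.0]
ft_force: [-0.3, 0.7, -0.0]
width: 0.4
```

```bash
python3 -c "
from h import *
rep(); grab('wrist','w10');grab('scene','s10')
a=cv2.imread('pics/s10.png'); cv2.imwrite('pics/s10c.png',cv2.resize(a[150:330,340:480],None,fx=4,fy=3.3,interpolation=cv2.INTER_CUBIC))
print(go([*mw([64.7,-65.7]),46],np.radians(135)))"
```

```text
t 16.275 mix [ 64.13 -65.88] z 109.75 Fmix [-0.4  0.7] -0.0 T [-0.02 -0.01  0.02] w 0.4
(array([-0.3,  0.3, 64.3]), array([ 0.01,  0.02, -0.05]))
```

View pics/s10c.png

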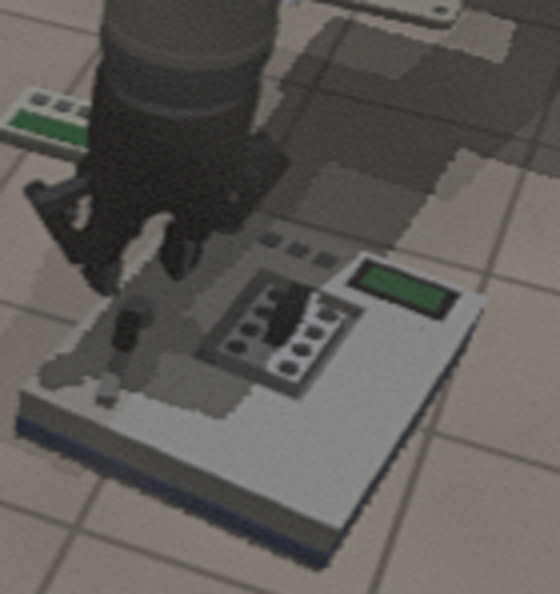

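View pics/w10.png

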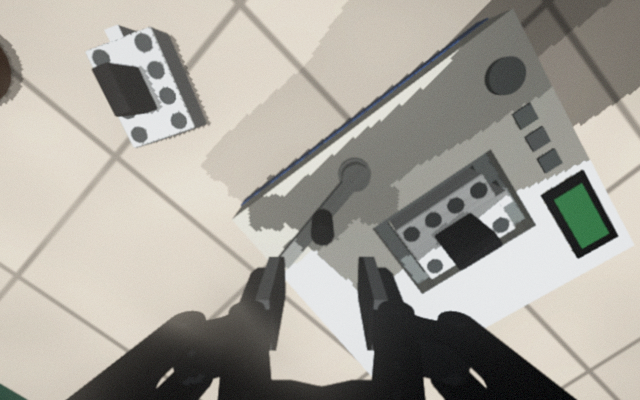

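The knob top, at wrist (321,240), is centred between the pads (inner edges about 284 and 360). Descending and gripping lightly.

>>> {"name": "send_rows", "arguments": {
  "rows": [
    [[0, 0, 20], [0, 0, 0], 0.2],
    [[0, 0, 40], [0, 0, 0], 0.2],
    [[0, 0, 55], [0, 0, 0], 0.2],
    [[0, 0, 63], [0, 0, 0], 0.2],
    [[0, 0, 63], [0, 0, 0], 0.2]
  ],
  "squeeze": 20
}}

```text
t: 17.0
eef_pos: [610.7, 25.9, 46.9]
ee_rot: [-0.0, 0.383, 0.924, -0.0]
ft_force: [-0.2, 0.9, 0.2]
width: 0.398
```

>>> {"name": "send_rows", "arguments": {
  "rows": [
    [[0, 0, 0], [0, 0, 0], 0.5],
    [[0, 0, 0], [0, 0, 0], 1],
    [[0, 0, 0], [0, 0, 0], 1],
    [[0, 0, 0], [0, 0, 0], 1]
  ],
  "squeeze": 20
}}

```text
t: 17.5
eef_pos: [610.9, 25.8, 47.8]
ee_rot: [0.0, 0.383, 0.924, 0.0]
ft_force: [-2.6, -1.0, 6.2]
width: 0.152
```

```bash
python3 -c "
from h import *
rep(); grab('wrist','w11')
s=monitor.state(); R=toolR(s)
p=(s['eef_pos'][:2]-O)@RM
th0=np.arctan2(p[1]+75,p[0]-31); print('r',np.hypot(p[1]+75,p[0]-31),'th',th0)
for th in list(np.linspace(0.3,1.6,12))+[1.63,1.66]:
    d=mw([31+35*np.cos(th),-75+35*np.sin(th)])-s['eef_pos'][:2]; print(round(th,2),R.inv().apply([*d,0]).round(1)[:2])
"
```

```text
t 17.5 mix [ 64.41 -65.94] z 47.79 Fmix [-2.5 -1.3] 6.2 T [0.03 0.51 0.02] w 0.152
r 34.624533436887084 th 0.2660010668234295
0.3 [0.7 1. ]
0.42 [4.2 3.2]
0.54 [7.9 5. ]
0.65 [11.9  6.4]
0.77 [15.9  7.2]
0.89 [20.   7.6]
1.01 [24.1  7.5]
1.13 [28.2  6.9]
1.25 [32.2  5.8]
1.36 [36.1  4.3]
1.48 [39.7  2.3]
1.6 [43.1 -0.1]
1.63 [43.9 -0.7]
1.66 [44.7 -1.4]
```

View pics/w11.png

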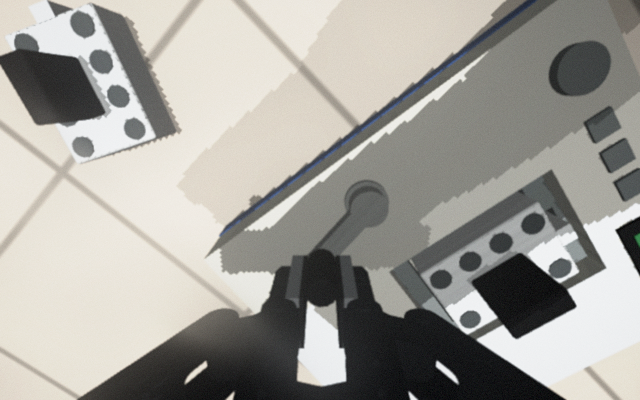

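The knob is gripped (13 mm), with a slight 6 N upward push because the tips are just touching the bar. I'll ease up 2 mm and follow the arc.

>>> {"name": "send_rows", "arguments": {
  "rows": [
    [[0, 0, -2], [0, 0, 0], 1],
    [[0.7, 1, -2], [0, 0, 0], 1],
    [[4.2, 3.2, -2], [0, 0, 0], 1],
    [[7.9, 5, -2], [0, 0, 0], 1],
    [[11.9, 6.4, -2], [0, 0, 0], 1],
    [[15.9, 7.2, -2], [0, 0, 0], 1],
    [[15.9, 7.2, -2], [0, 0, 0], 1]
  ]
}}

```text
t: 18.42
eef_pos: [606.3, 42.5, 48.8]
ee_rot: [0.001, 0.383, 0.924, 0.001]
ft_force: [10.2, 0.1, -11.4]
width: 0.15
```

```bash
python3 -c "
from h import *
rep()"
```

```text
t 18.425 mix [ 57.53 -50.07] z 48.82 Fmix [10.1  1.5] -11.4 T [ 0.09 -1.91  0.19] w 0.15
```

>>> {"name": "send_rows", "arguments": {
  "rows": [
    [[4.1, 0.4, 1], [0, 0, 0], 1],
    [[8.2, 0.3, 1], [0, 0, 0], 1],
    [[12.3, -0.3, 1], [0, 0, 0], 1],
    [[16.3, -1.4, 1], [0, 0, 0], 1],
    [[20.2, -2.9, 1], [0, 0, 0], 1]
  ]
}}

```text
t: 19.05
eef_pos: [590.2, 54.2, 48.9]
ee_rot: [0.002, 0.383, 0.924, 0.001]
ft_force: [7.8, 0.1, -3.9]
width: 0.15
```

```bash
python3 -c "
from h import *
rep()"
```

```text
t 19.05 mix [ 39.89 -40.69] z 48.91 Fmix [7.7 1.2] -3.9 T [ 0.06 -1.55  0.14] w 0.15
```

>>> {"name": "send_rows", "arguments": {
  "rows": [
    [[2.5, -1.2, 0], [0, 0, 0], 1],
    [[5, -2.7, 0], [0, 0, 0], 1],
    [[7, -4.3, 0], [0, 0, 0], 1],
    [[7, -4.3, 0], [0, 0, 0], 1]
  ]
}}

```text
t: 19.55
eef_pos: [581.6, 56.2, 48.9]
ee_rot: [0.001, 0.383, 0.924, 0.0]
ft_force: [4.4, -1.2, -0.3]
width: 0.153
```

```bash
python3 -c "
from h import *
rep(); grab('wrist','w12'); grab('scene','s12')
a=cv2.imread('pics/s12.png'); cv2.imwrite('pics/s12c.png',cv2.resize(a[180:330,340:480],None,fx=4,fy=4,interpolation=cv2.INTER_CUBIC))"
```

```text
t 19.55 mix [ 31.16 -39.92] z 48.94 Fmix [ 4.6 -0.6] -0.3 T [-0.32 -0.91  0.17] w 0.153
```

View pics/w12.png

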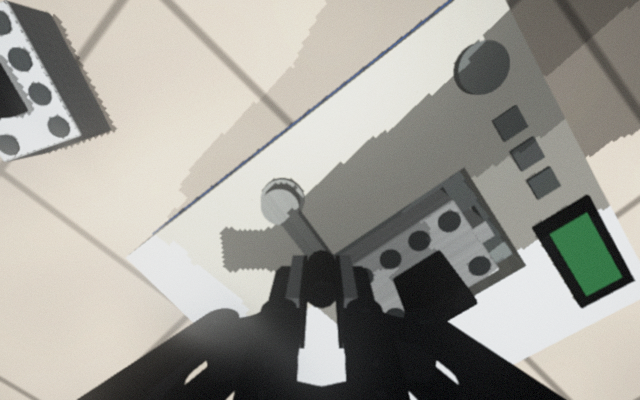

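>>> {"name": "send_rows", "arguments": {
  "rows": [
    [[0.8, -0.7, 0], [0, 0, 0], 1],
    [[1.6, -1.3, 0], [0, 0, 0], 1],
    [[1.6, -1.3, 0], [0, 0, 0], 1]
  ]
}}

```text
t: 20.02
eef_pos: [579.8, 56.5, 48.9]
ee_rot: [0.001, 0.383, 0.924, 0.001]
ft_force: [6.7, -1.7, -0.6]
width: 0.154
```

```bash
python3 -c "
from h import *
rep()"
```

```text
t 20.025 mix [ 29.25 -39.89] z 48.92 Fmix [ 6.9 -0.8] -0.6 T [-0.26 -1.12  0.17] w 0.154
```

>>> {"name": "send_rows", "arguments": {
  "rows": [
    [[0.8, -0.7, 0], [0, 0, 0], 1],
    [[1.2, -1.0, 0], [0, 0, 0], 1],
    [[1.2, -1.0, 0], [0, 0, 0], 1]
  ]
}}

```text
t: 20.4
eef_pos: [578.8, 56.4, 49.0]
ee_rot: [0.002, 0.383, 0.924, 0.001]
ft_force: [8.8, -1.4, -1.9]
width: 0.155
```

```bash
python3 -c "
from h import *
rep()"
```

```text
t 20.4 mix [ 28.32 -40.1 ] z 48.96 Fmix [ 8.9 -0.1] -1.9 T [-0.42 -1.67  0.13] w 0.155
```

Resistance is rising steadily against the stop, at about 9 N over the last 3 mm. I'll push slightly more, release, rise and look.

>>> {"name": "send_rows", "arguments": {
  "rows": [
    [[1, -0.8, 0], [0, 0, 0], 1],
    [[1, -0.8, 0], [0, 0, 0], 1],
    [[1, -0.8, 0], [0, 0, 0], 0.6],
    [[1, -0.8, 0], [0, 0, 0], 0.4],
    [[1, -0.8, 0], [0, 0, 0], 0.4],
    [[1, -0.8, -15], [0, 0, 0], 0.4],
    [[1, -0.8, -40], [0, 0, 0], 0.4],
    [[1, -0.8, -90], [0, 0, 0], 0.4],
    [[1, -40, -140], [0, 0, 0], 0.4],
    [[1, -60, -160], [0, 0, 0], 0.4],
    [[1, -60, -160], [0, 0, 0], 0.4]
  ]
}}

```text
t: 21.78
eef_pos: [533.6, 14.3, 211.0]
ee_rot: [0.002, 0.383, 0.924, 0.001]
ft_force: [0.5, 0.1, -0.6]
width: 0.303
```

```bash
python3 -c "
from h import *
rep(); grab('wrist','w13'); grab('scene','s13'); grab('top','t13')
a=cv2.imread('pics/s13.png'); cv2.imwrite('pics/s13c.png',cv2.resize(a[180:330,340:480],None,fx=4,fy=4,interpolation=cv2.INTER_CUBIC))"
```

```text
t 21.775 mix [-10.54 -88.06] z 210.97 Fmix [0.5 0.2] -0.6 T [-0.03  0.05 -0.  ] w 0.303
```

View pics/w13.png

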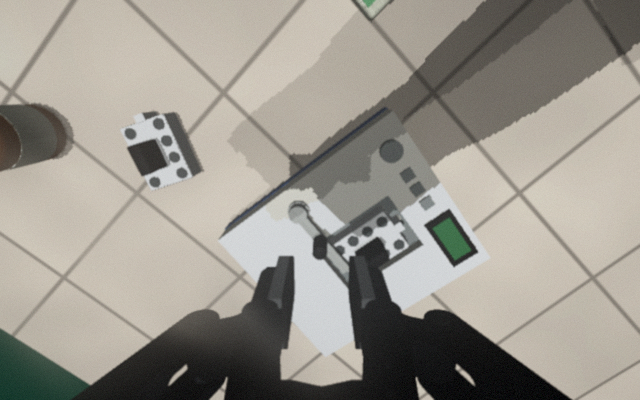

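View pics/s13c.png

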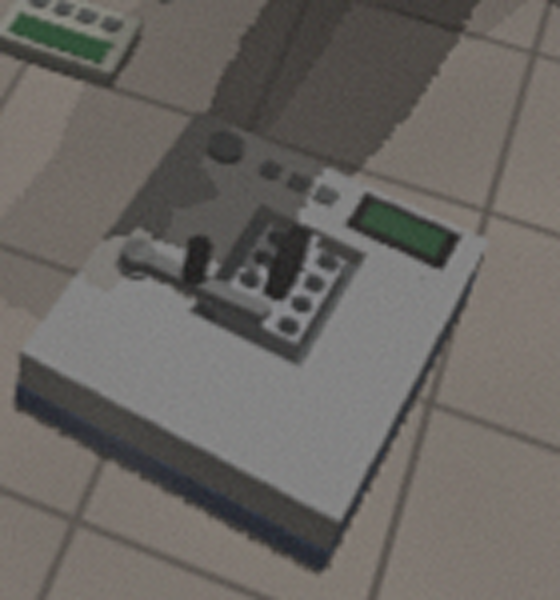

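The catch lies over the +x end of the block. Next I'll measure the bar angle precisely.

```bash
python3 - <<'E'
from h import *
for n,f,o in(('w13',8,(280,195,80,85)),('s13',8,(365,230,70,70))):
    a=cv2.imread(f'pics/{n}.png'); x,y,w,h=o
    cv2.imwrite(f'pics/{n}z.png',cv2.resize(a[y:y+h,x:x+w],None,fx=7,fy=7,interpolation=cv2.INTER_CUBIC))
for th in (1.4,1.5,1.55,1.6):
    P=[[*mw([31+r*np.cos(th)+e*np.sin(th),-75+r*np.sin(th)-e*np.cos(th)]),71] for r,e in ((80,5),(80,-5),(35,0))]
    print(th,((proj(load('w13'),P)-[280,195]+.5)*7-.5).round(0).tolist(),((proj(load('s13'),P)-[365,230]+.5)*7-.5).round(0).tolist())
E
```

```text
1.4 [[346.0, 598.0], [406.0, 572.0], [238.0, 343.0]] [[262.0, 238.0], [280.0, 219.0], [155.0, 150.0]]
1.5 [[394.0, 577.0], [451.0, 546.0], [258.0, 332.0]] [[277.0, 223.0], [292.0, 202.0], [161.0, 143.0]]
1.55 [[417.0, 565.0], [472.0, 531.0], [268.0, 325.0]] [[284.0, 215.0], [298.0, 193.0], [164.0, 139.0]]
1.6 [[440.0, 552.0], [493.0, 516.0], [278.0, 319.0]] [[290.0, 206.0], [302.0, 185.0], [166.0, 136.0]]
```

View pics/w13z.png

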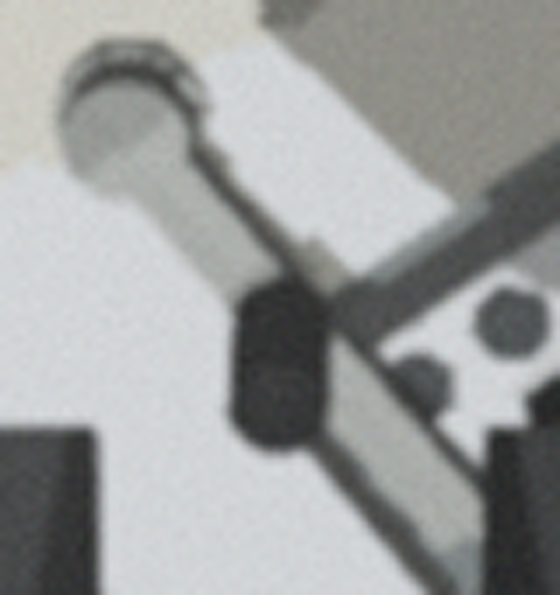

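View pics/s13z.png

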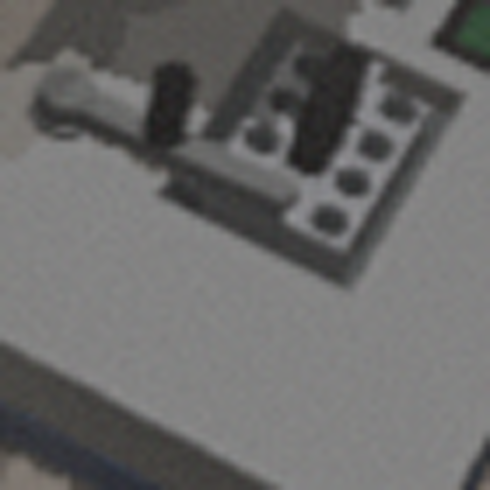

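Both views fit about 1.6 rad: bar slope 48.6° against 48.8° predicted, and the bar end in the scene view is at its predicted place. I'll get an unobstructed view to be sure.

>>> {"name": "send_rows", "arguments": {
  "rows": [
    [[-40, -10, 0], [0, 0, 0], 0.4],
    [[-70, -20, 0], [0, 0, 0], 0.4],
    [[-75, -20, 0], [0, 0, 0], 0.4],
    [[-75, -20, 0], [0, 0, 0], 0.4]
  ]
}}

```text
t: 22.42
eef_pos: [572.3, -51.7, 206.9]
ee_rot: [-0.001, 0.383, 0.924, -0.0]
ft_force: [-0.5, 1.4, 0.6]
width: 0.295
```

```bash
python3 - <<'E'
from h import *
rep(); c=grab('wrist','w14')
p=proj(c,[[*mw([20,-30]),65]])[0]; x,y=(p-45).astype(int); x=max(x,0);y=max(y,0); print(p,x,y)
a=cv2.imread('pics/w14.png'); cv2.imwrite('pics/w14z.png',cv2.resize(a[y:y+95,x:x+95],None,fx=6,fy=6,interpolation=cv2.INTER_CUBIC))
E
```

```text
t 22.425 mix [  36.95 -148.01] z 206.89 Fmix [-0.7  1.4] 0.6 T [-0.01  0.01  0.  ] w 0.295
[403.06985647 258.73935158] 358 213
```

View pics/w14z.png

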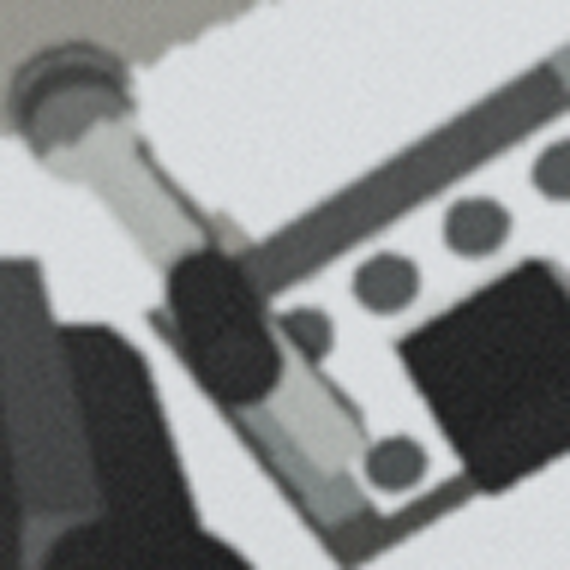

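```bash
python3 - <<'E'
from h import *
c=load('w14'); f=lambda p,z:((onz(c,(358+(p[0]+.5)/6-.5,213+(p[1]+.5)/6-.5),z)[:2]-O)@RM)
for n,p,z in [('end in',(368,433),71),('end out',(318,475),71),('inner edge near pivot',(138,140),71),('outer edge',(90,195),71),('outer at knob',(165,275),71),('pivot',(77,110),71),('pock',(152,312),58),('pock2',(342,565),58),('knobtop',(240,365),101)]: print(n,f(p,z).round(1))
def ang(a,b,z): d=f(b,z)-f(a,z); return np.arctan2(d[1],d[0])
print('pocket edge',ang((152,312),(342,565),58),'bar outer',ang((90,195),(318,475),71),'bar inner',ang((138,140),(368,433),71))
E
```

```text
end in [22.6  2. ]
end out [34.1  4. ]
inner edge near pivot [ 23.6 -68.3]
outer edge [ 35.7 -64.8]
outer at knob [ 33.9 -44.8]
pivot [ 28.7 -78.8]
pock [ 41.6 -33. ]
pock2 [42.7 32. ]
knobtop [ 28.9 -40.9]
pocket edge 1.5551199941344092 bar outer 1.5942903932220256 bar inner 1.5862079962961106
```

Relative to the pocket edge (true 1.571, seen 1.555) the bar reads 1.59, which makes it about 1.605 rad, at the stop. The arm is clear, the jaws are empty, and the wrist force is about zero. Handing in.

```bash
python3 -c "
from h import *
rep(); print(ticket.hand_in())"
```

```text
t 22.475 mix [  36.72 -147.73] z 207.31 Fmix [-0.1  0.1] 0.8 T [-0.03 -0.01 -0.05] w 0.3
the job is handed in; nothing more can be done
None
```

The block is home in the mixer's seat with its key in the keyway. The catch is swung shut over it, the gripper has let go of everything, and the job was handed in at 22.5 s.

**First grasp:** it closed on nothing. The pictures showed the fingertips end about 33–35 mm short of the reported TCP, which disagrees with the interface text. I corrected for that and the second grasp held.

**Seating:** I measured the seat opening about (-2.9, +1.0) mm off nominal and lowered the block with no contact until the floor. It touched there exactly 30 mm above its bench level, at about 5 N. The later picture fits its body top at z = 60.

**Catch:**
- I gripped the knob at 20 N and led it round the arc to the stop.
- Forces reached about 15 N on the way. They were not all along the swing, so force alone did not prove the stop; I relied on the picture for that.
- The last picture gives a bar angle of about 1.59–1.61 rad against 1.6 for shut.

**Final state:** the arm is clear and its force reading is near zero. I did not re-measure the bottle, tip box or timer at the end, but no move went near them.

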